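# Put the fallen tin on the sloping display stand, lid up

### The arm

A 6-joint arm with a two-finger parallel gripper is mounted at the origin on the work surface. World frame = base frame: x ahead of the robot, y to its left, z up, the work surface at z = 0. Lengths are in m, angles in rad, forces in N, time in s.
With the tool pointing down it reaches from about 0.35 to 0.725 m from the base axis. Payload 6 kg.
Tool frame: the origin (TCP) lies on the centre line of the jaws, within the pads' length; the fingertips stand 17 mm ahead of it and the grasp point (between the pads) lies 2 mm behind it; z points along the fingers, y is the direction in which the jaws open and shut (so a half turn about z gives the same grasp; the last joint's range is limited). The gripper opens to 85 mm and grips with 20 to 120 N. Pads are 22 mm wide; open, the fingers measure 114 mm over their backs; the gripper's body (76 mm by 85 mm) begins 54 mm behind the grasp point. The pads swing forward as they close: fully open they stand 13 mm farther back than shut.
Start: joints at [-0.958, 0.04, 0.085, 0, -1.615, -0.334], TCP at [0.165, -0.577, 0.248] pointing down, gripper open.
Joint ranges: [-2.56, 2.56], [-1.29, 2.01], [-1.08, 1.49], [-3.29, 1.98], [-2.81, -0.18], [-2.99, 2.99]. Speed limits (rad/s): [2.57, 2.57, 3.01, 3.14, 3.14, 3.14].

### API

Orientations are given as a unit quaternion [w, x, y, z].
In Python, from bench import r gives the robot as it stands. The module is installed in compiled form; this text tells all that it offers.
- The arm moves only by the tool servo_tool, never from a script. Its argument "series" is a list of rows, each an object of numbers: "dx", "dy", "dz": the shift along the tool's x, y, z in m; "yaw": the turn about the tool's z in rad. A call has 1 to 8 rows; each row shifts and turns the commanded pose from where the row before left it, along the tool's axes as they then stand; what a row does not reach is not made up. A row lasts 1/12 s, in which the tool goes at most 41.7 mm and 7.16 degrees, less where a joint would pass 70% of its speed; a pose out of reach is approached as far as the arm can. A call is refused whole if a number of a shift passes 0.0417 or a number of a turn 0.125, either way. A call with a gripper value outside its range is refused whole. "claw" is the opening, from -1 (shut) to 1 (fully open), set as the call begins (left out, the last holds). The fingers move at their own pace and stop on an object; "force" is the grip in N (left out, the last holds). Time passes only in rows, so rows that do not move let the fingers close. It gives the time, the measured TCP pose, the force and the opening at its end, in the units of the state.
- r.state(): the state, without advancing time (a new reading comes with each control period).
- r.grab_frame(name): name is "scene" or "top"; returns (picture, depth): 400x640x3 uint8, red, green, blue; 400x640 float32, m along the optical axis (not along the pixel's ray), 0 where there is no reading.
- r.get_calibration(name): a dict with "intrinsics" (3x3 intrinsics, pixels), "extrinsics" (4x4, takes a point from world to camera coordinates). Camera axes: x right, y down, z forward; pixel columns grow to the right and rows downward; lengths in m; the calibration is good to about 2 mm. A picture is of the moment at which its call begins. get_calibration takes no time and is no camera call.
- r.close_job(): hands the job in, once; it reports no verdict.
The state is a dict: "t": time; "joint_pos": joint angles; "joint_velocities": joint speeds; "tau": joint torques, N m; "tool_pos": TCP position; "ee_rot": TCP orientation; "wrist_force": force on the tool from outside, world axes, zero at the start; "ft_torque": the same for the moment, N m; "opening": finger opening in m.
Only numpy, scipy, OpenCV 4.12 (cv2) and the standard library are available. Lean on these libraries where they do the work, as an engineer would, in place of code of your own. Each camera call takes 0.05 s, during which the arm holds its last target.

### The job

A square pantry tin is lying on its side on the table. Turn it up and put it in the pocket of the empty sloping display stand with its orange lid upward and its bottom flat on the pocket floor, like the tin already on show in the other stand. Lower it in gently rather than dropping it, let go of it, and do not shift the other goods (the tin on show, the soup can and the jar).

Things in the scene. Friction and masses are not known exactly. Their poses are not given: they have to be found in the camera images.
- tin: Rigid square tin, 52 x 52 mm, 110 mm long with its lid, 0.25 kg: blue, white band with green stripe, orange lid at one end. Starts lying on a long side, lid pointing towards the robot or sideways. Origin: middle of that side, 26 mm from the long centre line, 55 mm from each end. x runs from lid to bottom (lid at x = -55 mm), y across, z up at the start. Grip it across y (52 mm).
- tin_lid (a point): Centre of the outer face of the tin's round orange lid (48 mm across, 14 mm thick).
- tin_bottom (a point): Centre of the outer face of the tin's flat square bottom, which has a bare steel patch.
- pocket: Empty fixed yellow pocket on a low dark stand: inside 60 x 60 mm, walls 5 mm thick, 25 mm high; the +x wall carries a 40 mm wide tongue up to 60 mm. Origin: centre of its floor, 50 mm above the table. The floor slopes 15 degrees: x runs downhill along it (about away from the robot), y level along it, z square to it, out of the pocket. An equal full stand is about 190 mm to one side.
- display_tin: An identical tin standing lid up in the pocket of the other stand, a bystander. Origin: centre of its bottom; z runs up its length to the lid, 110 mm.
- soup_can: Bystander: round can with a red label, 66 mm across, 100 mm high, standing on the table. Origin at the centre of its underside.
- jar: Bystander: jar with a yellow cap, 72 mm across, 100 mm high, standing on the table. Origin at the centre of its underside.
Not all that is in view belongs to the job. What is shaped like the part that bears pocket but green is not meant. Leave any purple look-alike of the tin alone.

How it is judged:
By the outcome, as a careful person would: the job done as asked, in the order asked, and still so for the second after the job is handed in, with the robot touching nothing.
It also fails if it takes over 54 s, if anything falls off the work surface, if the arm or the gripper's body presses on something with over 40 N, if the wrist force passes 120 N, or if a joint passes its speed limit or range.

## Working session

There is one attempt and no reset: what is moved stays moved. The work goes in short steps, Python scripts to look and compute and a tool call to move; the robot and the scene stay as the last step left them, time stands still between calls to the robot, and variables do not carry over. Pictures are saved under pics/ and viewed, and the job is handed in when it is done.

Besides the shell and the picture viewer there is one more tool, called after ">>>" as a command line: name --argument value ..., lists and objects as JSON in quotes. servo_tool: Moves the arm, as the interface text tells. Its arguments: {"type":"object","properties":{"series":{"type":"array"},"claw":{"type":"number"},"force":{"type":"number"}},"required":["series"]}

```bash
mkdir -p pics
cat > h.py <<'E'
import numpy as np,cv2
from bench import r
def snap(n,tag):
    p,d=r.grab_frame(n); cv2.imwrite(f'pics/{tag}.png',p[:,:,::-1]); np.savez(f'pics/{tag}.npz',p=p,d=d); return p,d
def load(tag):
    z=np.load(f'pics/{tag}.npz'); return z['p'],z['d']
def cal(n):
    c=r.get_calibration(n); return np.array(c['intrinsics']),np.array(c['extrinsics'])
def ray(n,u,v):
    K,E=cal(n); d=np.linalg.inv(K)@[u,v,1]; R=E[:3,:3]; return -R.T@E[:3,3],R.T@d
def onz(n,u,v,z):
    o,d=ray(n,u,v); return o+d*(z-o[2])/d[2]
def dep(n,d,u,v):
    o,q=ray(n,u,v); return o+q*d[int(v),int(u)]
def cloud(n,d):
    K,E=cal(n); v,u=np.mgrid[:d.shape[0],:d.shape[1]]
    P=np.stack([(u-K[0,2])/K[0,0]*d,(v-K[1,2])/K[1,1]*d,d],-1)
    return (P-E[:3,3])@E[:3,:3]
E
python3 - <<'E'
from h import *
snap('scene','s0');snap('top','t0')
s=r.state();print(s)
for n in('scene','top'):
    K,E=cal(n);print(n,K,E,-E[:3,:3].T@E[:3,3])
E
```

```text
{'t': 0.1, 'joint_pos': array([-9.58319517e-01,  4.07590490e-02,  8.39182169e-02, -4.21713551e-04,
       -1.61546099e+00, -3.33700514e-01]), 'joint_velocities': array([-0.00141243, -0.00153891,  0.00180016,  0.00138818,  0.00177496,
       -0.00032511]), 'tau': array([-5.47308373e-03, -3.69341540e+01,  3.48281944e+01,  6.95182353e+00,
       -4.54232271e-03,  3.51624202e-06]), 'tool_pos': array([ 0.16511909, -0.57656686,  0.24737606]), 'ee_rot': array([-1.55462988e-04, -1.38946347e-01,  9.90299602e-01,  7.66049708e-04]), 'wrist_force': array([ 0.02540638, -0.9859311 , -0.28667411]), 'ft_torque': array([0.05582131, 0.06142809, 0.06840222]), 'opening': 0.08556000325333953}
scene [[499.83247004   0.         325.1303135 ]
 [  0.         499.83247004 206.73589239]
 [  0.           0.           1.        ]] [[ 0.86850506  0.49544788  0.01517738 -0.44087672]
 [ 0.36621418 -0.62072572 -0.69324365 -0.17699679]
 [-0.3340451   0.60764379 -0.72054347  1.60558869]
 [ 0.          0.          0.          1.        ]] [ 0.98406143 -0.86706103  1.04088591]
top [[426.12615995   0.         316.55363032]
 [  0.         426.12615995 199.03210545]
 [  0.           0.           1.        ]] [[-0.01916072 -0.99977572  0.00902091 -0.03395009]
 [-0.98746668  0.01750954 -0.15685332  0.55889   ]
 [ 0.15666019 -0.01191327 -0.98758071  1.02555876]
 [ 0.          0.          0.          1.        ]] [ 0.39057051 -0.03151063  1.10079206]
```

View pics/s0.png

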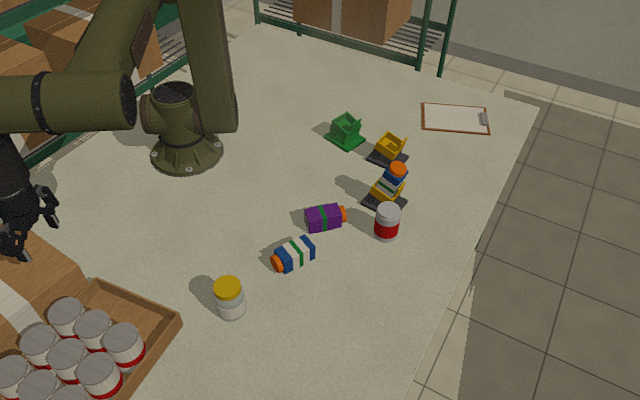

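View pics/t0.png

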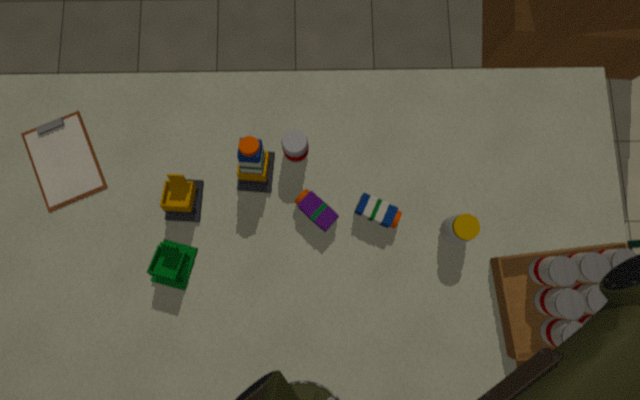

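The top view shows the blue tin at (378,211), with its orange lid at about (396,217). The scene view shows it at (295,254).
- **Could be taken for the tin:** purple tin at top (317,210), which is not meant, and the display tin at (250,155), a bystander.
- **Could be taken for the pocket:** green one at (173,263), which is not meant, and the full yellow one at (255,168).
- **My choice:** the blue lying tin and the empty yellow pocket at (180,196).

Run:
```python
from h import *
pt,dt=load('t0');ps,ds=load('s0')
def big(m):
    n,l,st,c=cv2.connectedComponentsWithStats(m.astype('uint8'));return [(l==i,st[i]) for i in range(1,n) if st[i][4]>25]
for n,p,d,boxes in(('top',pt,dt,{'tin':(345,180,410,240),'pocket':(150,165,210,230),'disp':(230,130,280,200),'can':(275,120,315,170),'jar':(435,205,485,250)}),('scene',ps,ds,{'tin':(262,228,325,280),'pocket':(360,125,412,170),'disp':(355,155,412,215)})):
    P=cloud(n,d);hsv=cv2.cvtColor(p,cv2.COLOR_RGB2HSV).astype(int);H,S,V=hsv[...,0],hsv[...,1],hsv[...,2]
    for k,(a,b,c,e) in boxes.items():
        B=np.zeros(d.shape,bool);B[b:e,a:c]=1
        for cn,m in(('orange',(H>=5)&(H<17)&(S>180)&(V>120)),('blue',(H>100)&(H<125)&(S>120)&(V>60)),('green',(H>50)&(H<85)&(S>120)),('yellow',(H>18)&(H<32)&(S>150)&(V>80))):
            for q,st in big(m&B): 
                X=P[q&(d>0)];print(n,k,cn,st,'med',np.median(X,0).round(4),'zmax',np.percentile(X[:,2],[2,50,98]).round(4))
    # points above table
    for k,(a,b,c,e) in boxes.items():
        Q=P[b:e,a:c].reshape(-1,3);Q=Q[Q[:,2]>0.01];print(n,k,'pts',len(Q),np.percentile(Q,[1,50,99],0).round(4).tolist())
    if n=='top':
        a,b,c,e=boxes['tin'];Q=P[b:e,a:c].reshape(-1,3);T=Q[(Q[:,2]>0.044)]
        rect=cv2.minAreaRect(T[:,:2].astype('float32')*1000);print('tin top rect',rect,T[:,2].mean(), T.mean(0))
    else:
        a,b,c,e=boxes['tin'];Q=P[b:e,a:c].reshape(-1,3);T=Q[(Q[:,2]>0.044)];print('scene tin',cv2.minAreaRect(T[:,:2].astype('float32')*1000),T.mean(0))
def crop(p,b,f):
    a,bb,c,e=b;return cv2.resize(p[bb:e,a:c],(380,380*(e-bb)//(c-a)),interpolation=cv2.INTER_CUBIC)
i=crop(pt,(340,175,420,245),1);j=crop(pt,(150,160,220,225),1);k=crop(ps,(355,120,425,185),1);l=crop(ps,(260,225,330,285),1)
h=280
row=lambda x,y:np.hstack([cv2.resize(x,(380,h)),cv2.resize(y,(380,h))])
cv2.imwrite('pics/crop0.png',np.vstack([row(i,j),row(l,k)])[:,:,::-1])
```

```text
top tin orange [395 211   6  12  45] med [ 0.5111 -0.2449  0.0468] zmax [0.0326 0.0468 0.0504]
top tin blue [357 194  12  19 122] med [ 0.545  -0.1579  0.0505] zmax [0.0458 0.0505 0.0543]
top tin blue [382 205  15  21 164] med [ 0.5138 -0.2246  0.0505] zmax [0.0465 0.0505 0.0556]
top tin green [369 200  12  20  67] med [ 0.5269 -0.189   0.0515] zmax [0.034  0.0515 0.0544]
top pocket yellow [160 174  33  37 877] med [0.5771 0.3008 0.0548] zmax [0.04   0.0548 0.0983]
top disp orange [239 136  20  17 258] med [0.6695 0.1108 0.1552] zmax [0.149  0.1552 0.1613]
top disp yellow [237 151  32  29 228] med [0.6167 0.1021 0.0732] zmax [0.045  0.0732 0.0844]
top jar yellow [453 214  27  26 551] med [ 0.4783 -0.3951  0.0986] zmax [0.0941 0.0986 0.1023]
top tin pts 1015 [[0.3906, -0.2506, 0.0156], [0.5237, -0.1953, 0.0503], [0.5656, -0.0315, 1.1008]]
top pocket pts 1516 [[0.4087, 0.0109, 0.0102], [0.566, 0.2944, 0.0504], [0.6166, 0.3378, 0.951]]
top disp pts 1607 [[0.5868, 0.0678, 0.0102], [0.6347, 0.1064, 0.0877], [0.6891, 0.1557, 0.1612]]
top can pts 732 [[0.6607, -0.0242, 0.0125], [0.6831, 0.0
[... 1205 characters left out ...]
36] med [0.6493 0.0849 0.0903] zmax [0.0813 0.0903 0.1022]
scene disp yellow [385 155  12   5  40] med [0.5905 0.2611 0.0436] zmax [0.0245 0.0436 0.0549]
scene disp yellow [369 182  37  20 255] med [0.6466 0.0799 0.0649] zmax [0.0389 0.0649 0.0995]
scene tin pts 1142 [[0.4886, -0.6187, 0.0108], [0.5329, -0.2086, 0.0485], [0.8154, -0.0864, 0.6379]]
scene pocket pts 982 [[0.4506, -0.8671, 0.0104], [0.5753, 0.2736, 0.0546], [0.9841, 0.3374, 1.0409]]
scene disp pts 1720 [[0.5299, -0.0191, 0.0102], [0.6607, 0.0859, 0.094], [0.7233, 0.3124, 0.1617]]
scene tin ((720.8361206054688, -526.7025756835938), (108.59418487548828, 853.6588134765625), 30.467836380004883) [ 0.53618865 -0.21329664  0.06699781]
```

View pics/crop0.png

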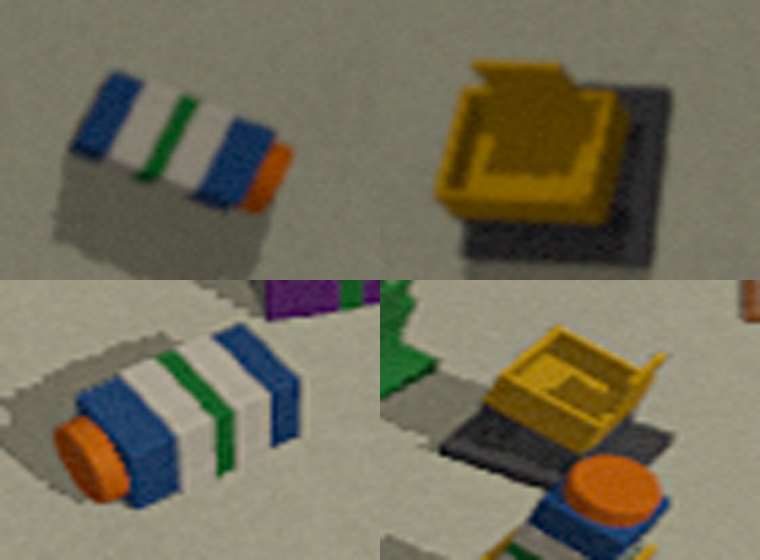

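The crop confirms both choices: the blue tin has its lid to the right in the top view, and the yellow pocket is empty with its tongue away from the robot. Next I'll refine the geometry.

Run:
```python
from h import *
pt,dt=load('t0');ps,ds=load('s0')
out={}
for n,p,d,tb,pb in(('top',pt,dt,(345,180,410,240),(150,165,210,230)),('scene',ps,ds,(262,228,325,280),(360,125,412,165))):
    P=cloud(n,d);hsv=cv2.cvtColor(p,cv2.COLOR_RGB2HSV).astype(int);H,S,V=hsv[...,0],hsv[...,1],hsv[...,2]
    a,b,c,e=tb;ok=(d>0);B=np.zeros(d.shape,bool);B[b:e,a:c]=1
    m=ok&B&(P[...,2]>.046)&(P[...,2]<.058)
    n_,l,st,_=cv2.connectedComponentsWithStats(m.astype('uint8'));m=l==1+np.argmax(st[1:,4])
    T=P[m];print(n,'tin',T.mean(0).round(4),len(T),cv2.minAreaRect(T[:,:2].astype('float32')*1000))
    # body without lid
    mb=m&~((H>=3)&(H<19)&(S>150));print('  body rect',cv2.minAreaRect(P[mb][:,:2].astype('float32')*1000), 'zmed',np.median(P[mb][:,2]))
    g=m&(H>50)&(H<85)&(S>120);print('  green',np.median(P[g],0).round(4))
    a,b,c,e=pb;B[:]=0;B[b:e,a:c]=1
    y=ok&B&(H>18)&(H<32)&(S>150)&(V>60);Y=P[y];
    n_,l,st,_=cv2.connectedComponentsWithStats(y.astype('uint8'));Y=P[l==1+np.argmax(st[1:,4])]
    out[n]=Y
    print('pocket',len(Y),Y.min(0),Y.max(0))
np.savez('pk.npz',**out)
A=np.vstack(list(out.values()))
# assume x downhill roughly +x, tilt 15: search plane by ransac near-15deg normals
rng=np.random.default_rng(0);
for nm,A in list(out.items())+[('both',A)]:
  best=(0,)
  for _ in range(4000):
    q=A[rng.choice(len(A),3,False)];nn=np.cross(q[1]-q[0],q[2]-q[0]);L=np.linalg.norm(nn)
    if L<2e-4: continue
    nn/=L;nn*=np.sign(nn[2])
    if nn[2]<.93: continue
    k=np.abs((A-q[0])@nn)<.002
    if k.sum()>best[0]:best=(k.sum(),k)
  k=best[1];c=A[k].mean(0);_,_,vt=np.linalg.svd(A[k]-c);nn=vt[2]*np.sign(vt[2,2]);print(nm,'plane',k.sum(),c.round(4),nn.round(4),'tilt',np.degrees(np.arccos(nn[2])),'downhill yaw',np.degrees(np.arctan2(nn[1],nn[0])))
```

```text
top tin [ 0.5273 -0.1957  0.0507] 836 ((526.2532958984375, -199.20960998535156), (110.29772186279297, 53.723236083984375), 64.37014770507812)
  body rect ((526.2532958984375, -199.20960998535156), (110.29772186279297, 53.723236083984375), 64.37014770507812) zmed 0.050868110957338376
  green [ 0.5294 -0.1895  0.0517]
pocket 1047 [ 0.53166016  0.26142285 -0.0055845 ] [0.63904119 0.34620488 0.10206273]
scene tin [ 0.5284 -0.2012  0.0507] 670 ((525.6454467773438, -202.6038055419922), (111.69448852539062, 58.428348541259766), 64.49161529541016)
  body rect ((528.6397705078125, -196.32852172851562), (97.78839111328125, 58.428348541259766), 64.49161529541016) zmed 0.05091466321404227
  green [ 0.5316 -0.1952  0.0517]
pocket 534 [0.5302403  0.25534716 0.00905382] [0.61591329 0.33309081 0.10430457]
top plane 311 [0.5721 0.3026 0.0479] [ 0.2644 -0.0373  0.9637] tilt 15.483707450048446 downhill yaw -8.024899098460859
scene plane 121 [0.5655 0.3006 0.05  ] [0.3042 0.0542 0.9511] tilt 17.995844228717296 downhill yaw 10.097603274101097
both plane 428 [0.5697 0.3011 0.0484] [ 0.227  -0.0133  0.9738] tilt 13.144859497368357 downhill yaw -3.3639147060918524
```

```bash
cat > plan.py <<'E'
import sys,json
from h import *
from scipy.spatial.transform import Rotation as Ro
def now():
    s=r.state();q=s['ee_rot'];R=Ro.from_quat([q[1],q[2],q[3],q[0]]).as_matrix();return s,R
def plan(x,y,z,ang,n):
    s,R=now();p=s['tool_pos'].copy();a=np.degrees(np.arctan2(R[1,0],R[0,0]));t=np.array([x,y,z])
    da=(ang-a+180)%360-180;yaw=-np.radians(da)/n;rows=[]
    st=(t-p)/n
    for i in range(n):
        d=R.T@st;rows.append(dict(dx=round(d[0],4),dy=round(d[1],4),dz=round(d[2],4),yaw=round(yaw,4)));R=R@Ro.from_euler('z',yaw).as_matrix()
    print('at',p.round(4),'ang',a.round(2),'open',round(s['opening'],4),'F',s['wrist_force'].round(1),'t',round(s['t'],2),'da',round(da,2))
    for i in range(0,n,8):print(json.dumps(rows[i:i+8]))
if __name__=='__main__':plan(*map(float,sys.argv[1:5]),int(sys.argv[5]))
E
python3 plan.py 0.5126 -0.2285 0.16 -115.6 16
python3 - <<'E'
from h import *
from scipy.optimize import least_squares
# pocket geometry: rim edges from depth in top view, restricted above table
z=np.load('pk.npz')
for nm in z:
    A=z[nm]
    t=A[A[:,2]>.082];print(nm,'tongue top',t.mean(0).round(4),len(t), np.ptp(t,axis=0).round(3), np.degrees(np.arctan2(*np.polyfit(t[:,1],t[:,0],1)[:1],1)))
E
```

```text
at [ 0.1651 -0.5766  0.2474] ang -164.03 open 0.0856 F [ 0.  -1.  -0.3] t 0.1 da 48.43
[{"dx": -0.0269, "dy": 0.0149, "dz": 0.0055, "yaw": -0.0528}, {"dx": -0.0276, "dy": 0.0135, "dz": 0.0055, "yaw": -0.0528}, {"dx": -0.0283, "dy": 0.012, "dz": 0.0055, "yaw": -0.0528}, {"dx": -0.0289, "dy": 0.0105, "dz": 0.0055, "yaw": -0.0528}, {"dx": -0.0294, "dy": 0.009, "dz": 0.0055, "yaw": -0.0528}, {"dx": -0.0298, "dy": 0.0074, "dz": 0.0055, "yaw": -0.0528}, {"dx": -0.0302, "dy": 0.0058, "dz": 0.0055, "yaw": -0.0528}, {"dx": -0.0304, "dy": 0.0042, "dz": 0.0055, "yaw": -0.0528}]
[{"dx": -0.0306, "dy": 0.0026, "dz": 0.0055, "yaw": -0.0528}, {"dx": -0.0307, "dy": 0.001, "dz": 0.0055, "yaw": -0.0528}, {"dx": -0.0307, "dy": -0.0006, "dz": 0.0055, "yaw": -0.0528}, {"dx": -0.0307, "dy": -0.0023, "dz": 0.0055, "yaw": -0.0528}, {"dx": -0.0305, "dy": -0.0039, "dz": 0.0055, "yaw": -0.0528}, {"dx": -0.0302, "dy": -0.0055, "dz": 0.0055, "yaw": -0.0528}, {"dx": -0.0299, "dy": -0.0071, "dz": 0.0055, "yaw": -0.0528}, {"dx": -0.0295, "dy": -0.0086, "dz": 0.0055, "yaw": -0.0528}]
top tongue top [0.5974 0.2961 0.0911] 100 [0.079 0.065 0.02 ] -17.018302996976917
scene tongue top [0.5982 0.2859 0.0919] 34 [0.074 0.064 0.022] 5.0151557383134655
```

>>> servo_tool --series '[{"dx":-0.027,"dy":0.015,"dz":0.005,"yaw":-0.053},{"dx":-0.028,"dy":0.0135,"dz":0.005,"yaw":-0.053},{"dx":-0.028,"dy":0.012,"dz":0.005,"yaw":-0.053},{"dx":-0.029,"dy":0.0105,"dz":0.005,"yaw":-0.053},{"dx":-0.0295,"dy":0.009,"dz":0.005,"yaw":-0.053},{"dx":-0.03,"dy":0.0075,"dz":0.005,"yaw":-0.053},{"dx":-0.03,"dy":0.006,"dz":0.005,"yaw":-0.053},{"dx":-0.0305,"dy":0.004,"dz":0.005,"yaw":-0.053}]' --claw 1 --force 20

```text
t: 0.77
tool_pos: [0.3399, -0.401, 0.2077]
ee_rot: [-0.0, -0.345, 0.938, 0.0]
wrist_force: [-0.0, -0.7, -0.3]
opening: 0.0854
```

>>> servo_tool --series '[{"dx":-0.0305,"dy":0.0025,"dz":0.005,"yaw":-0.053},{"dx":-0.0305,"dy":0.001,"dz":0.005,"yaw":-0.053},{"dx":-0.0305,"dy":-0.0005,"dz":0.005,"yaw":-0.053},{"dx":-0.0305,"dy":-0.0025,"dz":0.005,"yaw":-0.053},{"dx":-0.0305,"dy":-0.004,"dz":0.005,"yaw":-0.053},{"dx":-0.03,"dy":-0.0055,"dz":0.005,"yaw":-0.053},{"dx":-0.03,"dy":-0.007,"dz":0.005,"yaw":-0.053},{"dx":-0.0295,"dy":-0.0085,"dz":0.005,"yaw":-0.053}]'

```text
t: 1.43
tool_pos: [0.5127, -0.2274, 0.1677]
ee_rot: [-0.0, -0.535, 0.845, 0.0]
wrist_force: [0.1, -0.9, -0.0]
opening: 0.0858
```

```bash
python3 - <<'E'
from h import *
snap('top','t1')
E
python3 plan.py 0.5126 -0.2285 0.024 -115.6 6
```

```text
at [ 0.515  -0.2242  0.1657] ang -114.95 open 0.0854 F [ 0.1  1.3 -2. ] t 1.48 da -0.65
[{"dx": 0.0008, "dy": 0.0, "dz": 0.0236, "yaw": 0.0019}, {"dx": 0.0008, "dy": 0.0, "dz": 0.0236, "yaw": 0.0019}, {"dx": 0.0008, "dy": 0.0, "dz": 0.0236, "yaw": 0.0019}, {"dx": 0.0008, "dy": 0.0, "dz": 0.0236, "yaw": 0.0019}, {"dx": 0.0008, "dy": 0.0, "dz": 0.0236, "yaw": 0.0019}, {"dx": 0.0008, "dy": 0.0, "dz": 0.0236, "yaw": 0.0019}]
```

View pics/t1.png

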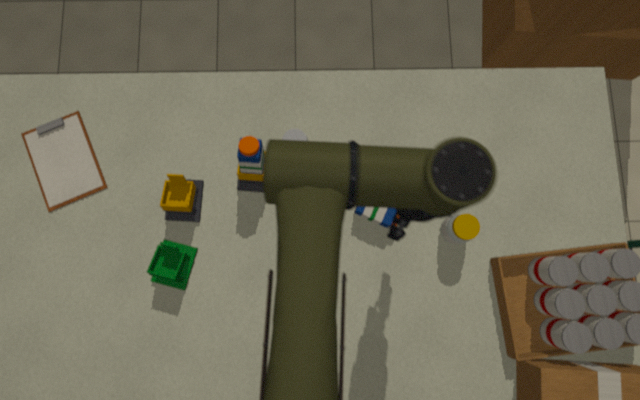

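The arm hides most of the top view. Only the bottom end of the tin at (375,213) and the fingers at (405,220) show, and they line up with the plan. I'll descend and check from the scene camera.

>>> servo_tool --series '[{"dz":0.024,"dx":0.001,"yaw":0.005},{"dz":0.024,"dx":0.001,"yaw":0.005},{"dz":0.024,"dx":0.001},{"dz":0.02,"dx":0.001},{"dz":0.012},{}]'

```text
validation failed for argument at $.se...
```

```bash
python3 - <<'E'
from h import *
p,d=snap('scene','s2');cv2.imwrite('pics/s2c.png',cv2.resize(p[180:320,210:380],None,fx=4,fy=4)[:,:,::-1])
E
python3 plan.py 0.5126 -0.2285 0.024 -115.6 3
```

```text
at [ 0.5134 -0.2258  0.166 ] ang -115.14 open 0.0853 F [-0.2  0.4  0.6] t 1.53 da -0.46
[{"dx": 0.0009, "dy": -0.0003, "dz": 0.0473, "yaw": 0.0027}, {"dx": 0.0009, "dy": -0.0003, "dz": 0.0473, "yaw": 0.0027}, {"dx": 0.0009, "dy": -0.0003, "dz": 0.0473, "yaw": 0.0027}]
```

View pics/s2c.png

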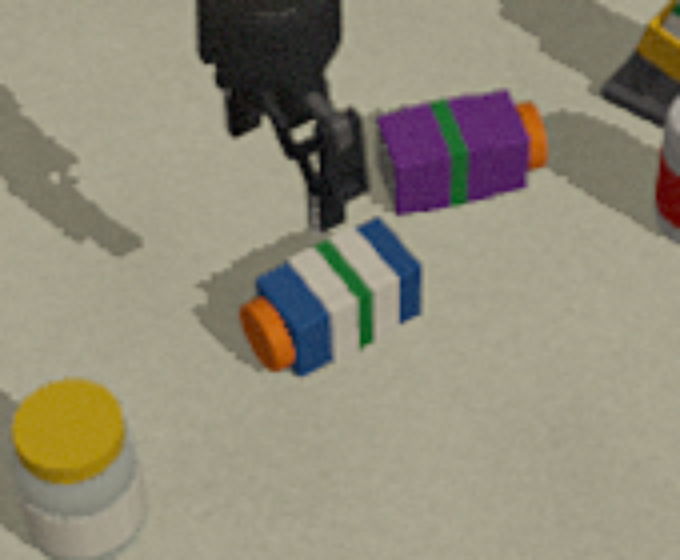

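The move was refused because of the empty row, so the tool is still above the tin.

>>> servo_tool --series '[{"dx":0.0005,"dy":0,"dz":0.024,"yaw":0.004},{"dx":0.0005,"dy":0,"dz":0.024,"yaw":0.004},{"dx":0.0005,"dy":0,"dz":0.024,"yaw":0},{"dx":0.0005,"dy":0,"dz":0.024,"yaw":0},{"dx":0,"dy":0,"dz":0.016,"yaw":0},{"dx":0,"dy":0,"dz":0,"yaw":0}]'

```text
t: 2.03
tool_pos: [0.5083, -0.2301, 0.0516]
ee_rot: [-0.003, -0.53, 0.848, 0.003]
wrist_force: [-1.0, 0.1, -0.3]
opening: 0.0855
```

```bash
python3 - <<'E'
from h import *
p,d=snap('scene','s3');cv2.imwrite('pics/s3c.png',cv2.resize(p[180:320,210:380],None,fx=4,fy=4)[:,:,::-1])
E
python3 plan.py 0.5126 -0.2285 0.024 -115.6 3
```

```text
at [ 0.5095 -0.2306  0.0543] ang -115.94 open 0.0853 F [ 0.6 -0.6  0.3] t 2.08 da 0.34
[{"dx": -0.0011, "dy": -0.0007, "dz": 0.0101, "yaw": -0.002}, {"dx": -0.0011, "dy": -0.0007, "dz": 0.0101, "yaw": -0.002}, {"dx": -0.0011, "dy": -0.0007, "dz": 0.0101, "yaw": -0.002}]
```

View pics/s3c.png

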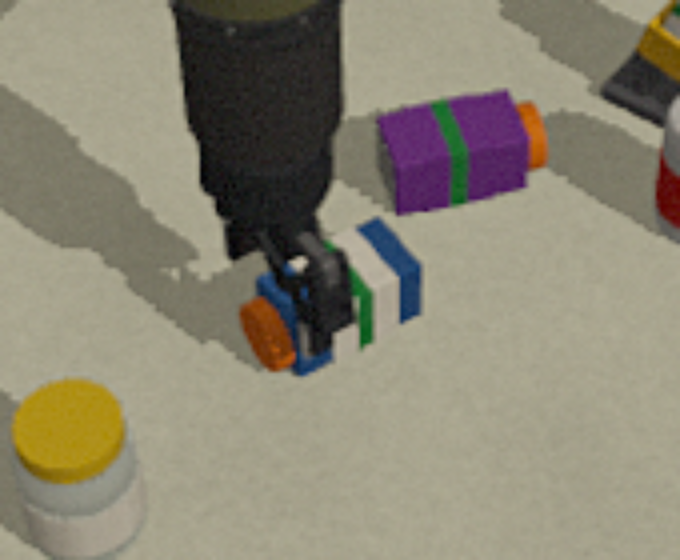

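The jaws straddle the tin just behind its lid, around (300,285) in the crop. I'll go the rest of the way down and close softly.

>>> servo_tool --series '[{"dx":-0.001,"dy":-0.001,"dz":0.012,"yaw":-0.003},{"dx":-0.001,"dy":-0.001,"dz":0.012,"yaw":-0.003},{"dx":0,"dy":0,"dz":0.006,"yaw":0},{"dx":0,"dy":0,"dz":0,"yaw":0},{"dx":0,"dy":0,"dz":0,"yaw":0}]'

```text
t: 2.5
tool_pos: [0.5137, -0.2296, 0.026]
ee_rot: [-0.0, -0.533, 0.846, 0.0]
wrist_force: [-0.3, -0.4, 0.8]
opening: 0.0851
```

>>> servo_tool --series '[{"dx":0,"dy":0,"dz":0,"yaw":0},{"dx":0,"dy":0,"dz":0,"yaw":0},{"dx":0,"dy":0,"dz":0,"yaw":0},{"dx":0,"dy":0,"dz":0,"yaw":0},{"dx":0,"dy":0,"dz":0,"yaw":0},{"dx":0,"dy":0,"dz":0,"yaw":0},{"dx":0,"dy":0,"dz":0,"yaw":0}]' --claw -1 --force 20

```text
t: 3.08
tool_pos: [0.5141, -0.2297, 0.027]
ee_rot: [0.0, -0.533, 0.846, -0.0]
wrist_force: [-1.0, 1.0, 5.3]
opening: 0.0517
```

```bash
python3 - <<'E'
from h import *
p,d=snap('scene','s4');cv2.imwrite('pics/s4c.png',cv2.resize(p[180:320,210:380],None,fx=4,fy=4)[:,:,::-1])
print(r.state()['opening'])
E
python3 plan.py 0.5126 -0.2285 0.024 -115.6 3
```

```text
0.05197541451484571
at [ 0.5141 -0.2297  0.027 ] ang -115.54 open 0.052 F [-0.6  0.7  5.6] t 3.13 da -0.06
[{"dx": -0.0001, "dy": 0.0006, "dz": 0.001, "yaw": 0.0003}, {"dx": -0.0001, "dy": 0.0006, "dz": 0.001, "yaw": 0.0003}, {"dx": -0.0001, "dy": 0.0006, "dz": 0.001, "yaw": 0.0003}]
```

View pics/s4c.png

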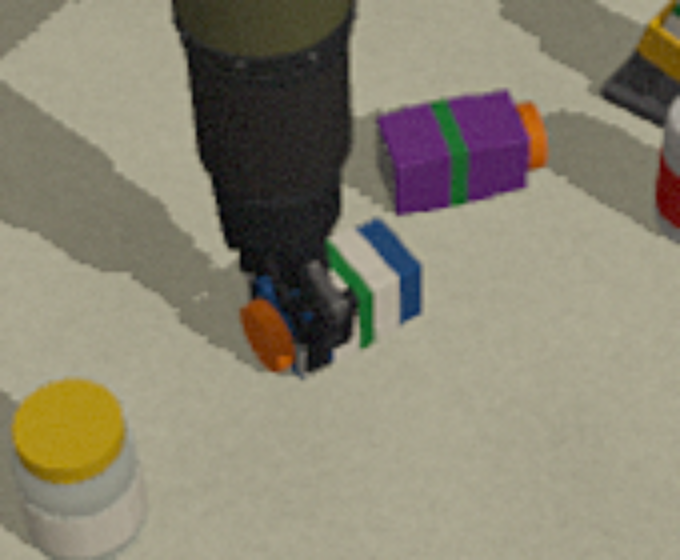

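Gripped at 52 mm opening. Now I'll lift along an arc and see whether it swings.

>>> servo_tool --series '[{"dx":-0.003,"dy":0,"dz":-0.007,"yaw":0},{"dx":-0.0035,"dy":0,"dz":-0.007,"yaw":0},{"dx":-0.004,"dy":0,"dz":-0.0065,"yaw":0},{"dx":-0.0045,"dy":0,"dz":-0.0065,"yaw":0},{"dx":-0.005,"dy":0,"dz":-0.006,"yaw":0},{"dx":-0.0055,"dy":0,"dz":-0.006,"yaw":0}]'

```text
t: 3.63
tool_pos: [0.5251, -0.206, 0.0659]
ee_rot: [0.0, -0.533, 0.846, 0.0]
wrist_force: [1.1, -0.1, -3.1]
opening: 0.0525
```

```bash
python3 - <<'E'
from h import *
p,d=snap('scene','s5');cv2.imwrite('pics/s5c.png',cv2.resize(p[180:320,210:380],None,fx=4,fy=4)[:,:,::-1])
E
python3 plan.py 0.5126 -0.2285 0.024 -115.6 3
```

```text
at [ 0.5261 -0.2056  0.0674] ang -115.51 open 0.0521 F [ 0.9 -0.5 -2.2] t 3.68 da -0.09
[{"dx": 0.0089, "dy": 0.0008, "dz": 0.0145, "yaw": 0.0005}, {"dx": 0.0089, "dy": 0.0008, "dz": 0.0145, "yaw": 0.0005}, {"dx": 0.0089, "dy": 0.0008, "dz": 0.0145, "yaw": 0.0005}]
```

View pics/s5c.png

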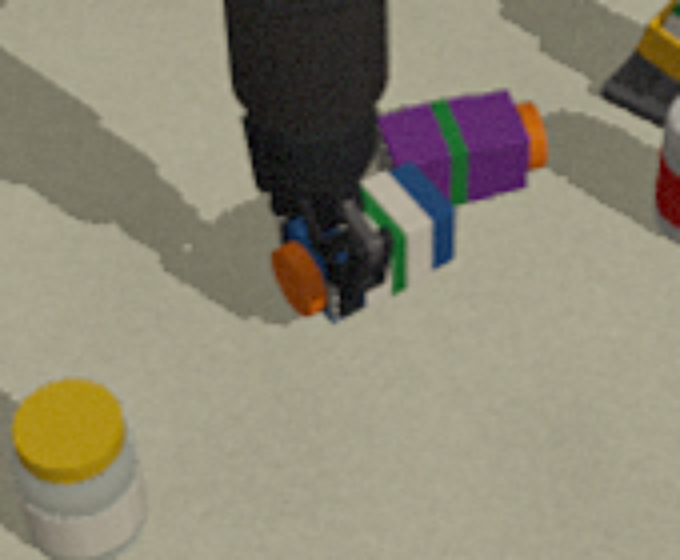

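The tin is gripped firmly enough that it stays level and does not swing. I'll lower it to about 15 mm above the table, then ease the jaws by position so the heavy end can turn down.

>>> servo_tool --series '[{"dx":0,"dy":0,"dz":0.008,"yaw":0},{"dx":0,"dy":0,"dz":0.009,"yaw":0},{"dx":0,"dy":0,"dz":0.008,"yaw":0},{"dx":0,"dy":0,"dz":0,"yaw":0}]' --claw 0.15

```text
t: 4.02
tool_pos: [0.5227, -0.2063, 0.0365]
ee_rot: [-0.002, -0.533, 0.846, 0.002]
wrist_force: [-0.7, 0.9, -3.8]
opening: 0.0518
```

>>> servo_tool --series '[{"dx":0,"dy":0,"dz":0,"yaw":0},{"dx":0,"dy":0,"dz":0,"yaw":0},{"dx":0,"dy":0,"dz":0,"yaw":0}]' --claw 0.2

```text
t: 4.27
tool_pos: [0.525, -0.2068, 0.0406]
ee_rot: [0.0, -0.533, 0.846, -0.0]
wrist_force: [-0.1, -0.2, -3.3]
opening: 0.0517
```

```bash
cat > tilt.py <<'E'
import sys
from h import *
tag=sys.argv[1]
p,d=snap('scene',tag);c=list(map(int,sys.argv[2:6])) if len(sys.argv)>5 else [210,150,380,290]
cv2.imwrite(f'pics/{tag}c.png',cv2.resize(p[c[1]:c[3],c[0]:c[2]],None,fx=4,fy=4)[:,:,::-1])
P=cloud('scene',d);hsv=cv2.cvtColor(p,cv2.COLOR_RGB2HSV).astype(int);H,S,V=hsv[...,0],hsv[...,1],hsv[...,2]
s=r.state();near=np.linalg.norm(P-s['tool_pos'],axis=-1)<.12
near&=d>0
print('tcp',s['tool_pos'].round(4),'open',round(s['opening'],4),'F',s['wrist_force'].round(1),'t',round(s['t'],2))
for n,m in(('orange',(H>=3)&(H<19)&(S>150)&(V>60)),('blue',(H>100)&(H<125)&(S>120)&(V>50)),('green',(H>50)&(H<85)&(S>100)&(V>50))):
    m=m&near;
    if m.sum()>15:print(n,m.sum(),np.median(P[m],0).round(4),'zrange',np.percentile(P[m][:,2],[3,97]).round(3),'px',np.argwhere(m).mean(0).round(0)[::-1])
E
python3 tilt.py s6
```

```text
tcp [ 0.525  -0.2068  0.0407] open 0.0518 F [-0.3  0.5 -2.1] t 4.32
orange 166 [ 0.5205 -0.2289  0.0489] zrange [0.    0.063] px [285. 256.]
blue 188 [ 0.5602 -0.1492  0.0627] zrange [0.022 0.069] px [310. 240.]
green 81 [ 0.563  -0.1814  0.0637] zrange [0.016 0.138] px [307. 246.]
```

View pics/s6c.png

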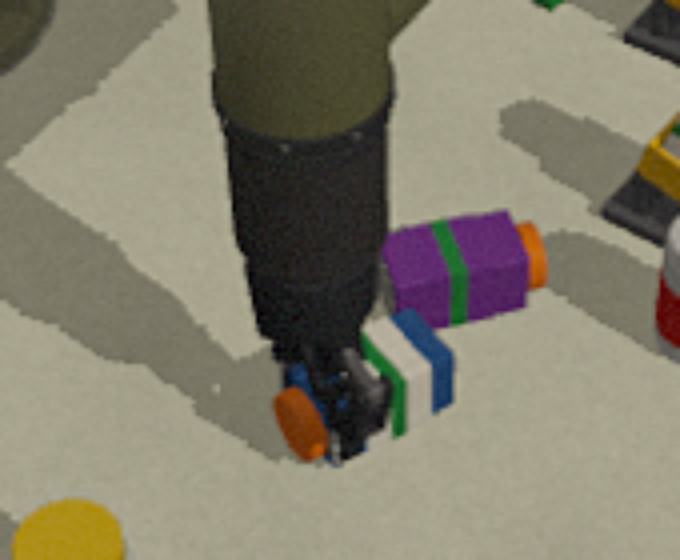

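Still level, at about (300,250) in the full picture. I'll ease off further in small steps.

>>> servo_tool --series '[{"dx":0,"dy":0,"dz":0,"yaw":0},{"dx":0,"dy":0,"dz":0,"yaw":0},{"dx":0,"dy":0,"dz":0,"yaw":0}]' --claw 0.215

```text
t: 4.57
tool_pos: [0.5249, -0.2066, 0.0405]
ee_rot: [0.0, -0.533, 0.846, -0.0]
wrist_force: [0.2, 0.4, -2.6]
opening: 0.0519
```

```bash
python3 tilt.py s7
```

```text
tcp [ 0.5249 -0.2066  0.0404] open 0.0522 F [-0.4 -0.2 -2.6] t 4.62
orange 166 [ 0.5207 -0.2282  0.0487] zrange [0.002 0.064] px [285. 256.]
blue 191 [ 0.5586 -0.1504  0.0629] zrange [0.022 0.075] px [310. 241.]
green 82 [ 0.5631 -0.1816  0.0632] zrange [0.016 0.138] px [306. 245.]
```

>>> servo_tool --series '[{"dx":0,"dy":0,"dz":0,"yaw":0},{"dx":0,"dy":0,"dz":0,"yaw":0},{"dx":0,"dy":0,"dz":0,"yaw":0}]' --claw 0.22

```text
t: 4.87
tool_pos: [0.5251, -0.2067, 0.0409]
ee_rot: [0.0, -0.533, 0.846, -0.0]
wrist_force: [-1.2, -0.8, -0.0]
opening: 0.0521
```

```bash
python3 tilt.py s8
```

```text
tcp [ 0.5252 -0.2067  0.0409] open 0.0522 F [-0.1  0.8  0.5] t 4.92
orange 165 [ 0.5208 -0.2299  0.035 ] zrange [0.002 0.049] px [285. 259.]
blue 246 [ 0.5494 -0.1563  0.049 ] zrange [0.005 0.055] px [306. 248.]
green 59 [ 0.5646 -0.185   0.0384] zrange [0.003 0.13 ] px [308. 252.]
```

>>> servo_tool --series '[{"dx":0,"dy":0,"dz":0,"yaw":0},{"dx":0,"dy":0,"dz":0,"yaw":0},{"dx":0,"dy":0,"dz":0,"yaw":0}]' --claw 0.225

```text
t: 5.17
tool_pos: [0.525, -0.2066, 0.0405]
ee_rot: [0.0, -0.533, 0.846, -0.0]
wrist_force: [0.3, 0.2, 0.9]
opening: 0.0519
```

```bash
python3 tilt.py s9
```

```text
tcp [ 0.525  -0.2067  0.0405] open 0.0518 F [0.4 0.1 0.4] t 5.22
orange 166 [ 0.5203 -0.2306  0.0349] zrange [0.002 0.05 ] px [284. 259.]
blue 244 [ 0.5491 -0.156   0.0488] zrange [0.005 0.055] px [306. 248.]
green 63 [ 0.5647 -0.1849  0.0406] zrange [0.003 0.129] px [307. 252.]
```

At claw 0.22 the tin dropped flat, since both ends fell about 14 mm. The slip threshold therefore lies between 0.215 and 0.22. I'll regrip nearer the lid for more leverage and a smaller contact patch, lift only about 8 mm, then ease in finer steps.

>>> servo_tool --series '[{"dx":0,"dy":0,"dz":0,"yaw":0},{"dx":0.004,"dy":0,"dz":0.007,"yaw":0},{"dx":0.004,"dy":0,"dz":0.007,"yaw":0},{"dx":0,"dy":0,"dz":0,"yaw":0}]' --claw 0.3

```text
t: 5.55
tool_pos: [0.5197, -0.2141, 0.0238]
ee_rot: [-0.001, -0.533, 0.846, 0.001]
wrist_force: [-0.3, -0.4, -0.6]
opening: 0.0559
```

>>> servo_tool --series '[{"dx":0,"dy":0,"dz":0,"yaw":0},{"dx":0,"dy":0,"dz":0,"yaw":0},{"dx":0,"dy":0,"dz":0,"yaw":0},{"dx":0,"dy":0,"dz":0,"yaw":0}]' --claw 0.2

```text
t: 5.88
tool_pos: [0.5211, -0.2137, 0.0259]
ee_rot: [-0.0, -0.533, 0.846, 0.0]
wrist_force: [0.8, 0.6, -2.6]
opening: 0.0518
```

```bash
python3 tilt.py s10
```

```text
tcp [ 0.5212 -0.2137  0.026 ] open 0.0518 F [ 0.  -0.2 -2.5] t 5.93
orange 133 [ 0.5174 -0.2294  0.0379] zrange [0.002 0.051] px [284. 258.]
blue 156 [ 0.5682 -0.1491  0.0504] zrange [0.009 0.055] px [315. 243.]
green 93 [ 0.5577 -0.1798  0.0503] zrange [0.005 0.057] px [306. 248.]
```

View pics/s10c.png

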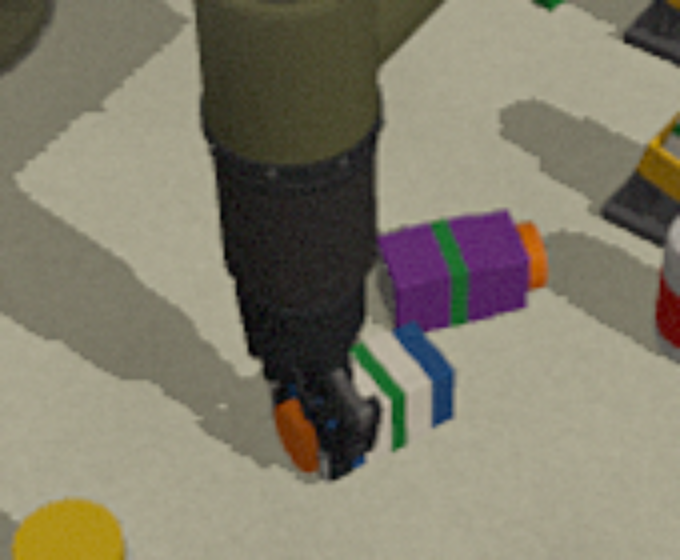

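Regripped with the pads next to the lid, at (290,255) in the full picture. Lifting a little and easing off.

>>> servo_tool --series '[{"dx":0,"dy":0,"dz":-0.006,"yaw":0},{"dx":0,"dy":0,"dz":-0.006,"yaw":0},{"dx":0,"dy":0,"dz":0,"yaw":0}]' --claw 0.214

```text
t: 6.18
tool_pos: [0.5224, -0.2141, 0.0404]
ee_rot: [0.001, -0.533, 0.846, -0.001]
wrist_force: [0.9, 1.3, -2.6]
opening: 0.0519
```

>>> servo_tool --series '[{"dx":0,"dy":0,"dz":0,"yaw":0},{"dx":0,"dy":0,"dz":0,"yaw":0}]' --claw 0.216

```text
t: 6.35
tool_pos: [0.5216, -0.2138, 0.0387]
ee_rot: [0.0, -0.533, 0.846, -0.0]
wrist_force: [0.1, -0.1, -1.7]
opening: 0.0522
```

```bash
python3 tilt.py s11
```

```text
tcp [ 0.5216 -0.2139  0.0386] open 0.0518 F [ 0.1 -0.2 -0.4] t 6.4
orange 155 [ 0.5171 -0.2294  0.0458] zrange [0.02  0.064] px [283. 256.]
blue 141 [ 0.5674 -0.1487  0.0498] zrange [0.01  0.064] px [314. 243.]
green 85 [ 0.5607 -0.1772  0.0556] zrange [0.009 0.06 ] px [306. 247.]
```

>>> servo_tool --series '[{"dx":0,"dy":0,"dz":0,"yaw":0},{"dx":0,"dy":0,"dz":0,"yaw":0}]' --claw 0.217

```text
t: 6.57
tool_pos: [0.5215, -0.2139, 0.0384]
ee_rot: [0.0, -0.533, 0.846, -0.0]
wrist_force: [0.2, 1.0, -1.4]
opening: 0.0517
```

```bash
python3 tilt.py s12
```

```text
tcp [ 0.5215 -0.2139  0.0384] open 0.0521 F [ 0.3 -0.1 -1.3] t 6.62
orange 154 [ 0.5156 -0.2298  0.0448] zrange [0.002 0.064] px [283. 256.]
blue 142 [ 0.5685 -0.1478  0.0501] zrange [0.008 0.063] px [314. 243.]
green 87 [ 0.5588 -0.1785  0.0556] zrange [0.009 0.062] px [306. 246.]
```

>>> servo_tool --series '[{"dx":0,"dy":0,"dz":0,"yaw":0},{"dx":0,"dy":0,"dz":0,"yaw":0}]' --claw 0.218

```text
t: 6.78
tool_pos: [0.5215, -0.2139, 0.0385]
ee_rot: [0.0, -0.533, 0.846, -0.0]
wrist_force: [-0.1, 0.4, 1.0]
opening: 0.0522
```

```bash
python3 tilt.py s13
```

```text
tcp [ 0.5215 -0.2139  0.0385] open 0.0522 F [-0.4 -0.3  0.5] t 6.83
orange 160 [ 0.5175 -0.2336  0.0361] zrange [0.007 0.049] px [283. 260.]
blue 202 [ 0.5509 -0.1573  0.0488] zrange [0.003 0.058] px [306. 247.]
green 76 [ 0.5614 -0.1852  0.0496] zrange [0.004 0.13 ] px [305. 249.]
```

At claw 0.216–0.217 the lid end stayed up at 64 mm while the bottom end sank to the table, so it turns in the pads and still holds. At 0.218 it slipped off. I'll regrip at mid-height and follow the arc at about 0.216.

>>> servo_tool --series '[{"dx":0,"dy":0,"dz":0.006,"yaw":0},{"dx":0,"dy":0,"dz":0.0065,"yaw":0},{"dx":0,"dy":0,"dz":0,"yaw":0}]' --claw 0.24

```text
t: 7.08
tool_pos: [0.5208, -0.2136, 0.024]
ee_rot: [-0.0, -0.533, 0.846, 0.001]
wrist_force: [1.3, -0.6, -0.2]
opening: 0.0529
```

>>> servo_tool --series '[{"dx":0,"dy":0,"dz":0,"yaw":0},{"dx":0,"dy":0,"dz":0,"yaw":0},{"dx":0,"dy":0,"dz":0,"yaw":0},{"dx":-0.001,"dy":0,"dz":-0.003,"yaw":0}]' --claw 0.205

```text
t: 7.42
tool_pos: [0.521, -0.2128, 0.0278]
ee_rot: [-0.001, -0.533, 0.846, 0.001]
wrist_force: [-0.0, 0.6, -3.6]
opening: 0.052
```

>>> servo_tool --series '[{"dx":0,"dy":0,"dz":0,"yaw":0},{"dx":-0.0015,"dy":0,"dz":-0.0045,"yaw":0},{"dx":-0.0025,"dy":0,"dz":-0.006,"yaw":0},{"dx":-0.003,"dy":0,"dz":-0.006,"yaw":0},{"dx":-0.003,"dy":0,"dz":-0.006,"yaw":0}]' --claw 0.216

```text
t: 7.83
tool_pos: [0.5265, -0.2036, 0.0524]
ee_rot: [0.0, -0.533, 0.846, -0.0]
wrist_force: [0.7, 0.4, -2.6]
opening: 0.0518
```

```bash
python3 tilt.py s14
```

```text
tcp [ 0.5274 -0.2035  0.0538] open 0.0519 F [ 1.2 -0.6 -0.4] t 7.88
orange 207 [ 0.5208 -0.2247  0.0621] zrange [0.038 0.079] px [286. 251.]
blue 140 [ 0.565  -0.1479  0.0493] zrange [0.011 0.077] px [313. 243.]
green 73 [ 0.565  -0.1779  0.0607] zrange [0.018 0.145] px [308. 245.]
```

View pics/s14c.png

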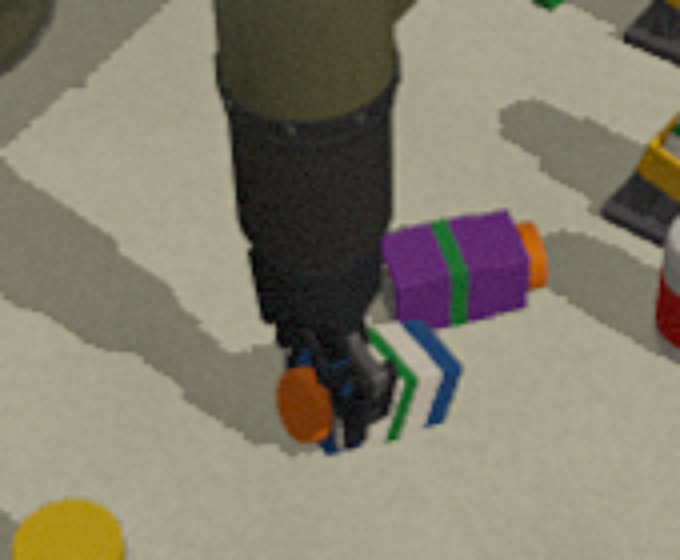

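The lid end is now clearly raised with the bottom on the table, at a tilt of about 17°. Continuing the arc.

>>> servo_tool --series '[{"dx":-0.0035,"dy":0,"dz":-0.0055,"yaw":0},{"dx":-0.0045,"dy":0,"dz":-0.0055,"yaw":0},{"dx":-0.0045,"dy":0,"dz":-0.005,"yaw":0},{"dx":-0.005,"dy":0,"dz":-0.005,"yaw":0},{"dx":-0.005,"dy":0,"dz":-0.0045,"yaw":0},{"dx":-0.0055,"dy":0,"dz":-0.004,"yaw":0}]'

```text
t: 8.38
tool_pos: [0.5385, -0.1781, 0.0813]
ee_rot: [0.0, -0.533, 0.846, 0.0]
wrist_force: [-0.0, -1.3, -3.0]
opening: 0.0522
```

```bash
python3 tilt.py s15
```

```text
tcp [ 0.5392 -0.1776  0.0822] open 0.0519 F [-0.3  0.9 -0.9] t 8.43
orange 232 [ 0.5304 -0.1993  0.0922] zrange [0.077 0.108] px [294. 238.]
blue 113 [ 0.563  -0.1648  0.0515] zrange [0.009 0.132] px [312. 244.]
green 70 [ 0.5649 -0.15    0.0486] zrange [0.028 0.07 ] px [319. 233.]
```

View pics/s15c.png

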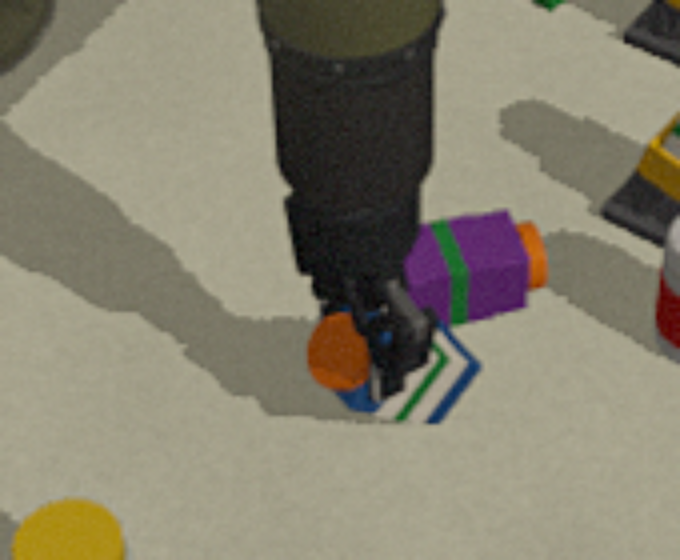

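It is turning well, now at about 40°. Continuing to about 75°.

>>> servo_tool --series '[{"dx":-0.006,"dy":0,"dz":-0.004,"yaw":0},{"dx":-0.006,"dy":0,"dz":-0.0035,"yaw":0},{"dx":-0.006,"dy":0,"dz":-0.003,"yaw":0},{"dx":-0.0065,"dy":0,"dz":-0.0025,"yaw":0},{"dx":-0.0065,"dy":0,"dz":-0.002,"yaw":0},{"dx":-0.0065,"dy":0,"dz":-0.0015,"yaw":0}]'

```text
t: 8.93
tool_pos: [0.5546, -0.1442, 0.0974]
ee_rot: [-0.0, -0.533, 0.846, 0.0]
wrist_force: [0.5, 0.1, -3.6]
opening: 0.0518
```

```bash
python3 tilt.py s16
```

```text
tcp [ 0.5552 -0.1434  0.0976] open 0.0518 F [ 0.6  0.  -2.7] t 8.98
orange 218 [ 0.5466 -0.1634  0.1096] zrange [0.095 0.117] px [307. 226.]
blue 124 [ 0.5675 -0.1696  0.0789] zrange [0.009 0.096] px [314. 242.]
green 34 [ 0.5789 -0.1502  0.0484] zrange [0.043 0.058] px [320. 244.]
```

View pics/s16c.png

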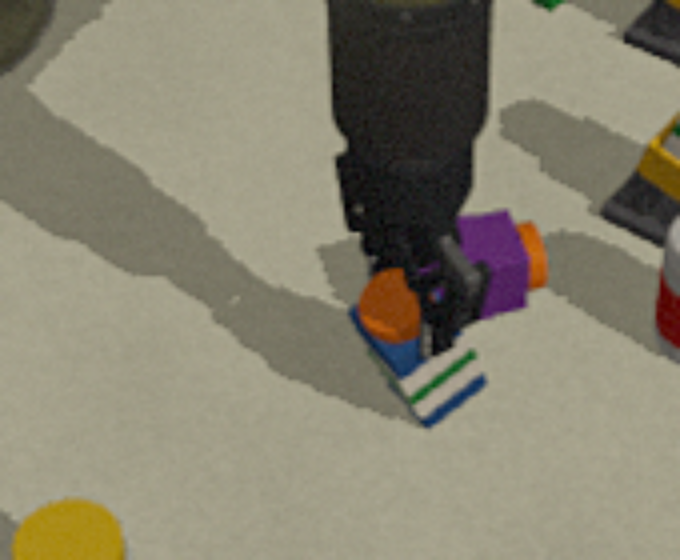

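```bash
cat > lid.py <<'E'
import sys
from h import *
def fit(tag,n='scene'):
    p,d=load(tag);P=cloud(n,d);hsv=cv2.cvtColor(p,cv2.COLOR_RGB2HSV).astype(int);H,S,V=hsv[...,0],hsv[...,1],hsv[...,2]
    s=r.state();m=(H>=3)&(H<19)&(S>150)&(V>60)&(d>0)&(np.linalg.norm(P-s['tool_pos'],axis=-1)<.1)
    A=P[m];rng=np.random.default_rng(0);best=(0,0)
    for _ in range(1500):
        q=A[rng.choice(len(A),3,False)];nn=np.cross(q[1]-q[0],q[2]-q[0]);L=np.linalg.norm(nn)
        if L<1e-4:continue
        k=np.abs((A-q[0])@nn/L)<.0025
        if k.sum()>best[0]:best=(k.sum(),k)
    k=best[1];c=A[k].mean(0);nn=np.linalg.svd(A[k]-c)[2][2];nn*=np.sign(nn[2])
    print(tag,n,len(A),k.sum(),'c',c.round(4),'n',nn.round(3),'tilt from vertical',np.degrees(np.arccos(nn[2])).round(1),'az',np.degrees(np.arctan2(nn[1],nn[0])).round(1))
fit(*sys.argv[1:])
E
python3 lid.py s16; python3 lid.py s15
```

```text
s16 scene 218 155 c [ 0.5454 -0.1613  0.11  ] n [-0.159 -0.255  0.954] tilt from vertical 17.5 az -121.9
s15 scene 230 184 c [ 0.5301 -0.1984  0.0929] n [-0.307 -0.678  0.668] tilt from vertical 48.1 az -114.3
```

The lid plane is now about 17° from vertical, leaning along the lid azimuth as planned. That is close to the 15° the pocket needs. I'll clamp and lift.

>>> servo_tool --series '[{"dx":0,"dy":0,"dz":0,"yaw":0},{"dx":0,"dy":0,"dz":0,"yaw":0},{"dx":0,"dy":0,"dz":-0.01,"yaw":0},{"dx":0,"dy":0,"dz":-0.025,"yaw":0},{"dx":0,"dy":0,"dz":-0.035,"yaw":0},{"dx":0,"dy":0,"dz":-0.035,"yaw":0},{"dx":0,"dy":0,"dz":-0.025,"yaw":0},{"dx":0,"dy":0,"dz":-0.01,"yaw":0}]' --claw -1 --force 40

```text
t: 9.65
tool_pos: [0.5552, -0.1458, 0.2431]
ee_rot: [0.003, -0.533, 0.846, -0.002]
wrist_force: [-0.8, -0.2, -2.4]
opening: 0.0508
```

```bash
python3 tilt.py s17 250 110 420 250; python3 lid.py s17
python3 - <<'E'
from h import *
# pocket in clear views: enlarge
for tag,b in(('t0',(150,165,212,230)),('s0',(358,122,416,170))):
    p,d=load(tag);a,bb,c,e=b;cv2.imwrite(f'pics/pk_{tag}.png',cv2.resize(p[bb:e,a:c],None,fx=9,fy=9,interpolation=cv2.INTER_CUBIC)[:,:,::-1])
E
```

```text
tcp [ 0.5553 -0.1456  0.2427] open 0.0511 F [ 0.4 -1.3 -1.8] t 9.7
orange 249 [ 0.5486 -0.1659  0.2547] zrange [0.242 0.261] px [307. 185.]
blue 185 [ 0.5698 -0.1716  0.223 ] zrange [0.152 0.241] px [314. 203.]
green 52 [ 0.5786 -0.1547  0.1936] zrange [0.18  0.203] px [319. 205.]
s17 scene 249 178 c [ 0.5468 -0.1625  0.2555] n [-0.133 -0.246  0.96 ] tilt from vertical 16.3 az -118.3
```

View pics/s17c.png

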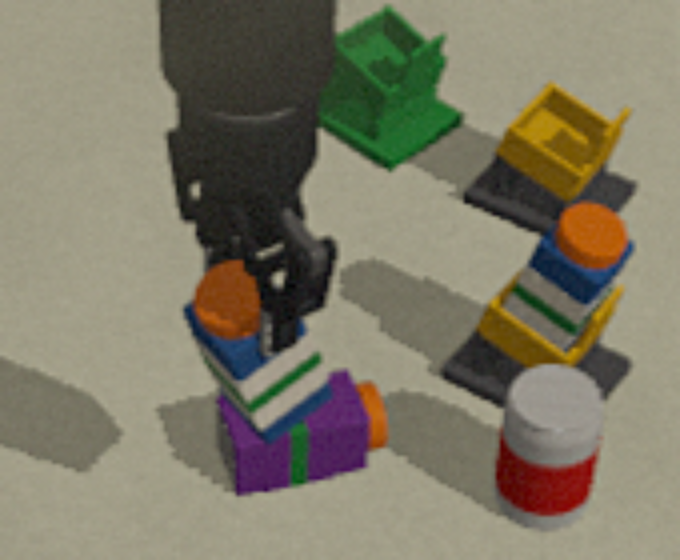

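View pics/pk_t0.png

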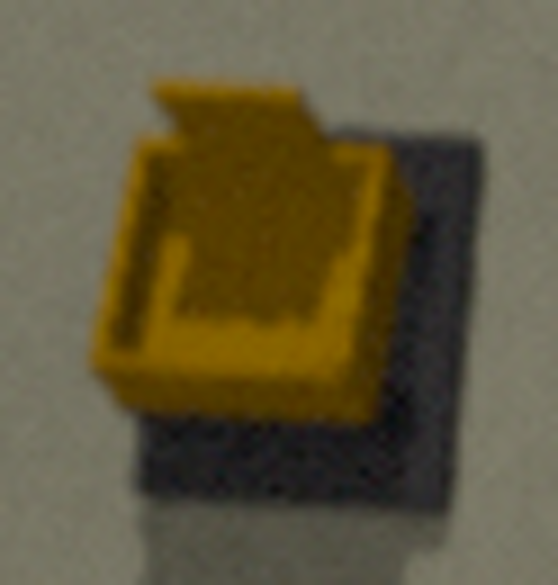

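View pics/pk_s0.png

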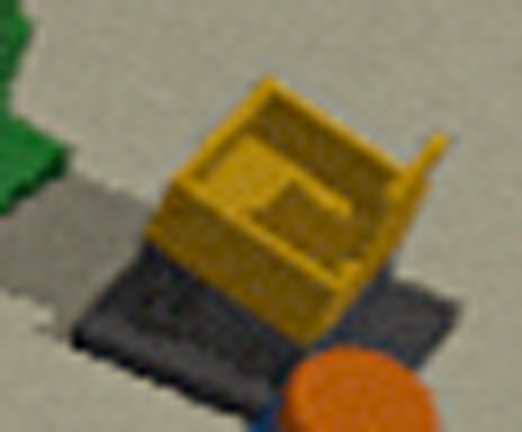

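The tin is held lid up, leaning about 16° with azimuth about -117°. The tool x azimuth is -115.5°. In the crops the pocket's rim corners are clear, so I'll triangulate them from both views.

Run:
```python
from h import *
def T(c): return (150+(c[0]+.5)/9-.5,165+(c[1]+.5)/9-.5)
def S(c): return (358+(c[0]+.5)/9-.5,122+(c[1]+.5)/9-.5)
pairs={'-+':((97,362),(270,83)),'--':((354,383),(174,180)),'+-':((392,147),(345,278)),'tongue -y':((300,85),(445,140))}
C={}
for k,(a,b) in pairs.items():
    o1,d1=ray('top',*T(a));o2,d2=ray('scene',*S(b))
    A=np.stack([d1,-d2],1);s=np.linalg.lstsq(A,o2-o1,rcond=None)[0];p1=o1+d1*s[0];p2=o2+d2*s[1];C[k]=(p1+p2)/2;print(k,C[k].round(4),'gap',np.linalg.norm(p1-p2).round(4))
ex=C['+-']-C['--'];ey=C['-+']-C['--']
print('len',np.linalg.norm(ex),np.linalg.norm(ey),'az x',np.degrees(np.arctan2(ex[1],ex[0])),'az y-90',np.degrees(np.arctan2(ey[1],ey[0]))-90,'slope',np.degrees(np.arctan2(-ex[2],np.hypot(*ex[:2]))))
cen=(C['+-']+C['-+'])/2;print('rim centre',cen)
n=np.cross(ex,ey);n/=np.linalg.norm(n);print('floor centre',cen-.025*n,n)
# stand base corners at z~0.012
for z in(0.0,.012):
  q=[onz('top',*T(c),z) for c in((484,140),(450,510),(140,495))]
  print([x.round(4) for x in q],'az',np.degrees(np.arctan2(*(q[0]-q[1])[[1,0]])),np.degrees(np.arctan2(*(q[2]-q[1])[[1,0]]))-90)
```

```text
-+ [0.544  0.3326 0.0789] gap 0.0032
-- [0.538  0.2643 0.08  ] gap 0.0005
+- [0.6049 0.2591 0.069 ] gap 0.0001
tongue -y [0.6186 0.2744 0.1195] gap 0.0169
len 0.06794954693419826 0.06860418751547931 az x -4.44724391966278 az y-90 -4.965363855585522 slope 9.264411478711759
rim centre [0.57443232 0.29584554 0.07394144]
floor centre [0.57039277 0.29580663 0.04926999] [0.16158206 0.00155669 0.98685805]
[array([0.6208, 0.2517, 0.    ]), array([0.5124, 0.2591, 0.    ]), array([0.5184, 0.3481, 0.    ])] az -3.8641367807945692 -3.826235823898159
[array([0.6183, 0.2487, 0.012 ]), array([0.5111, 0.2559, 0.012 ]), array([0.517 , 0.3439, 0.012 ])] az -3.86413678079455 -3.826235823898088
```

```bash
python3 plan.py 0.53 -0.06 0.305 -72 8
```

```text
at [ 0.5553 -0.1456  0.2427] ang -115.59 open 0.0511 F [ 0.4 -1.3 -1.8] t 9.7 da 43.59
[{"dx": -0.0083, "dy": 0.0074, "dz": -0.0078, "yaw": -0.0951}, {"dx": -0.009, "dy": 0.0066, "dz": -0.0078, "yaw": -0.0951}, {"dx": -0.0096, "dy": 0.0057, "dz": -0.0078, "yaw": -0.0951}, {"dx": -0.0101, "dy": 0.0048, "dz": -0.0078, "yaw": -0.0951}, {"dx": -0.0105, "dy": 0.0038, "dz": -0.0078, "yaw": -0.0951}, {"dx": -0.0108, "dy": 0.0028, "dz": -0.0078, "yaw": -0.0951}, {"dx": -0.011, "dy": 0.0018, "dz": -0.0078, "yaw": -0.0951}, {"dx": -0.0111, "dy": 0.0007, "dz": -0.0078, "yaw": -0.0951}]
```

>>> servo_tool --series '[{"dx":-0.0085,"dy":0.0075,"dz":-0.008,"yaw":-0.095},{"dx":-0.009,"dy":0.0065,"dz":-0.008,"yaw":-0.095},{"dx":-0.0095,"dy":0.0055,"dz":-0.008,"yaw":-0.095},{"dx":-0.01,"dy":0.005,"dz":-0.008,"yaw":-0.095},{"dx":-0.0105,"dy":0.004,"dz":-0.008,"yaw":-0.095},{"dx":-0.011,"dy":0.003,"dz":-0.008,"yaw":-0.095},{"dx":-0.011,"dy":0.002,"dz":-0.008,"yaw":-0.095},{"dx":-0.011,"dy":0.0005,"dz":-0.008,"yaw":-0.095}]'

```text
t: 10.37
tool_pos: [0.5285, -0.0586, 0.2993]
ee_rot: [0.001, 0.81, -0.586, -0.001]
wrist_force: [-0.3, 0.4, -2.0]
opening: 0.0512
```

```bash
python3 plan.py 0.55 0.14 0.305 -32 8
```

```text
at [ 0.5285 -0.0586  0.2993] ang -71.75 open 0.0512 F [-0.3  0.4 -2. ] t 10.37 da 39.75
[{"dx": -0.0227, "dy": -0.0103, "dz": -0.0007, "yaw": -0.0867}, {"dx": -0.0217, "dy": -0.0123, "dz": -0.0007, "yaw": -0.0867}, {"dx": -0.0206, "dy": -0.0141, "dz": -0.0007, "yaw": -0.0867}, {"dx": -0.0193, "dy": -0.0158, "dz": -0.0007, "yaw": -0.0867}, {"dx": -0.0179, "dy": -0.0174, "dz": -0.0007, "yaw": -0.0867}, {"dx": -0.0163, "dy": -0.0189, "dz": -0.0007, "yaw": -0.0867}, {"dx": -0.0146, "dy": -0.0203, "dz": -0.0007, "yaw": -0.0867}, {"dx": -0.0128, "dy": -0.0214, "dz": -0.0007, "yaw": -0.0867}]
```

>>> servo_tool --series '[{"dx":-0.0225,"dy":-0.0105,"dz":-0.001,"yaw":-0.087},{"dx":-0.0215,"dy":-0.0125,"dz":-0.001,"yaw":-0.087},{"dx":-0.0205,"dy":-0.014,"dz":-0.001,"yaw":-0.087},{"dx":-0.0195,"dy":-0.016,"dz":-0.001,"yaw":-0.087},{"dx":-0.018,"dy":-0.0175,"dz":0,"yaw":-0.087},{"dx":-0.0165,"dy":-0.019,"dz":0,"yaw":-0.087},{"dx":-0.0145,"dy":-0.0205,"dz":0,"yaw":-0.087},{"dx":-0.013,"dy":-0.0215,"dz":0,"yaw":-0.087}]'

```text
t: 11.03
tool_pos: [0.5515, 0.141, 0.3029]
ee_rot: [0.001, 0.962, -0.275, -0.001]
wrist_force: [0.7, 0.2, -3.0]
opening: 0.0513
```

```bash
python3 plan.py 0.6106 0.2934 0.24 -4.3 8
```

```text
at [0.5515 0.141  0.3029] ang -31.89 open 0.0513 F [ 0.7  0.2 -3. ] t 11.03 da 27.59
[{"dx": -0.0038, "dy": -0.0201, "dz": 0.0078, "yaw": -0.0602}, {"dx": -0.0026, "dy": -0.0203, "dz": 0.0078, "yaw": -0.0602}, {"dx": -0.0013, "dy": -0.0204, "dz": 0.0078, "yaw": -0.0602}, {"dx": -0.0001, "dy": -0.0204, "dz": 0.0078, "yaw": -0.0602}, {"dx": 0.0011, "dy": -0.0204, "dz": 0.0078, "yaw": -0.0602}, {"dx": 0.0024, "dy": -0.0203, "dz": 0.0078, "yaw": -0.0602}, {"dx": 0.0036, "dy": -0.0201, "dz": 0.0078, "yaw": -0.0602}, {"dx": 0.0048, "dy": -0.0199, "dz": 0.0078, "yaw": -0.0602}]
```

>>> servo_tool --series '[{"dx":-0.004,"dy":-0.02,"dz":0.006,"yaw":-0.06},{"dx":-0.0025,"dy":-0.0205,"dz":0.006,"yaw":-0.06},{"dx":-0.0015,"dy":-0.0205,"dz":0.007,"yaw":-0.06},{"dx":0,"dy":-0.0205,"dz":0.008,"yaw":-0.06},{"dx":0.001,"dy":-0.0205,"dz":0.009,"yaw":-0.06},{"dx":0.0025,"dy":-0.02,"dz":0.009,"yaw":-0.06},{"dx":0.0035,"dy":-0.02,"dz":0.009,"yaw":-0.06},{"dx":0.005,"dy":-0.02,"dz":0.009,"yaw":-0.06}]'

```text
t: 11.7
tool_pos: [0.6117, 0.2927, 0.239]
ee_rot: [0.001, 0.999, -0.039, -0.002]
wrist_force: [0.5, 0.0, -2.6]
opening: 0.0512
```

>>> servo_tool --series '[{"dx":0,"dy":0,"dz":0,"yaw":0},{"dx":0,"dy":0,"dz":0,"yaw":0}]'

```text
t: 11.87
tool_pos: [0.6113, 0.2925, 0.2379]
ee_rot: [0.002, 0.999, -0.04, -0.003]
wrist_force: [-0.3, -1.4, -3.0]
opening: 0.0507
```

```bash
python3 tilt.py s18 320 50 490 190; python3 lid.py s18; python3 -c "
from h import *
p,d=snap('top','t18');cv2.imwrite('pics/t18c.png',cv2.resize(p[100:240,110:280],None,fx=4,fy=4)[:,:,::-1])"; python3 plan.py 0.6106 0.2934 0.208 -4.3 2
```

```text
tcp [0.6116 0.2919 0.2397] open 0.0512 F [-0.1  0.4 -2.6] t 11.92
orange 146 [0.6253 0.281  0.2491] zrange [0.235 0.276] px [414. 100.]
blue 126 [0.6207 0.2657 0.2181] zrange [0.146 0.233] px [405. 116.]
green 32 [0.5989 0.2659 0.1884] zrange [0.18  0.197] px [400. 118.]
s18 scene 146 93 c [0.6265 0.288  0.2495] n [ 0.353 -0.072  0.933] tilt from vertical 21.1 az -11.5
at [0.6118 0.2916 0.2412] ang -4.68 open 0.0513 F [ 0.2  0.1 -2.3] t 11.97 da 0.38
[{"dx": -0.0006, "dy": -0.0009, "dz": 0.0166, "yaw": -0.0033}, {"dx": -0.0006, "dy": -0.0009, "dz": 0.0166, "yaw": -0.0033}]
```

View pics/s18c.png

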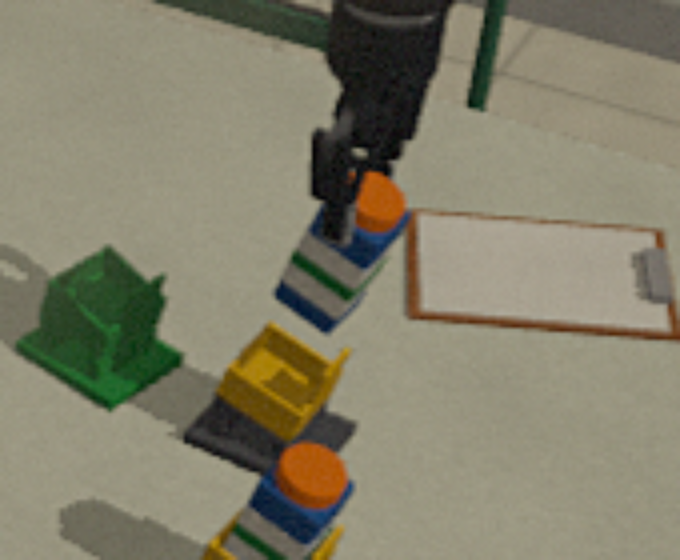

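View pics/t18c.png

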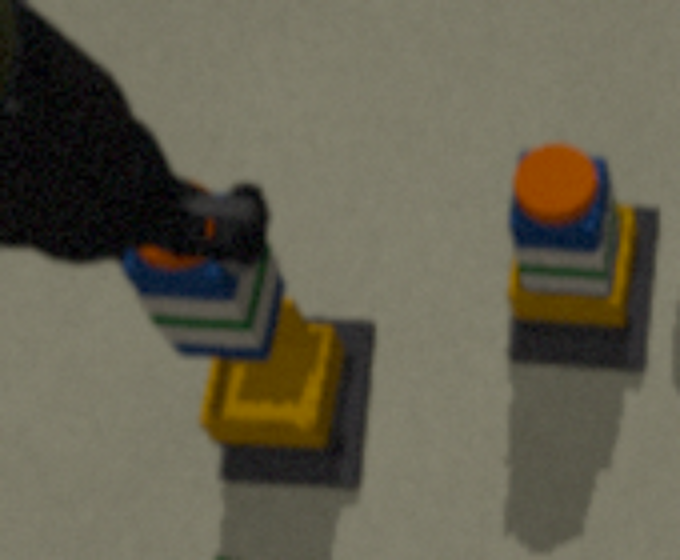

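The pictures show the tin above and beyond the pocket, leaning the right way and similar to the tin on show. I'll zoom in to measure its bottom edge and lean.

Run:
```python
from h import *
p,_=load('s18');q,_=load('t18')
a=cv2.resize(p[85:140,380:428],None,fx=10,fy=10,interpolation=cv2.INTER_CUBIC)
b=cv2.resize(q[140:195,135:185],None,fx=10,fy=10,interpolation=cv2.INTER_CUBIC)
im=np.hstack([a,b[:, :300]]) if 0 else None
h=np.zeros((550,790,3),'uint8');h[:,:480]=a[:550];cv2.imwrite('pics/za.png',a[:,:,::-1]);cv2.imwrite('pics/zb.png',b[:,:,::-1])
```

```text
(no output)
```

View pics/za.png

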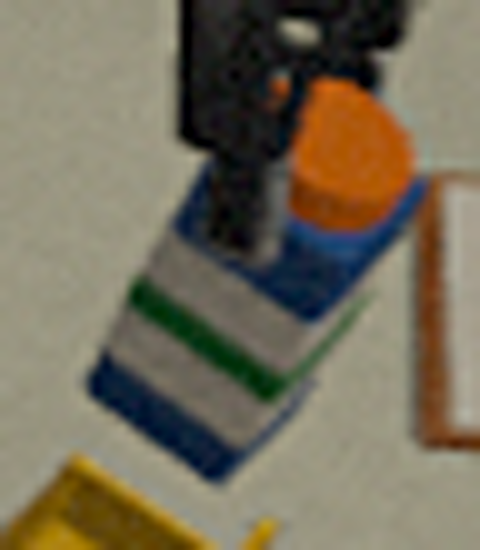

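View pics/zb.png

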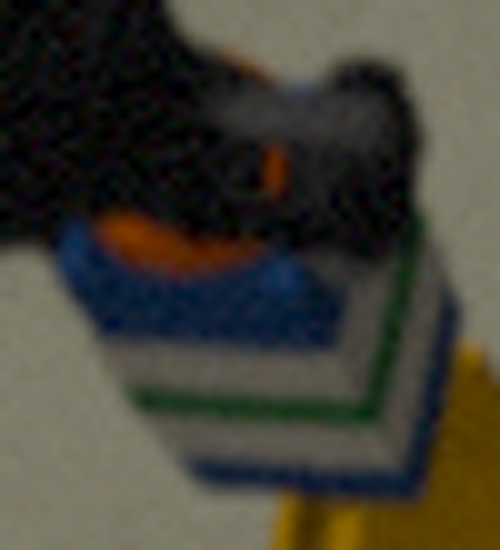

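Run:
```python
from h import *
def S(c): return (380+(c[0]+.5)/10-.5,85+(c[1]+.5)/10-.5)
def T(c): return (135+(c[0]+.5)/10-.5,140+(c[1]+.5)/10-.5)
C={}
for k,(b,a) in {'bot--':((90,385),(412,499)),'green--':((133,288),(372,408)),'whitetop--':((178,232),(337,345)),'bot+-':((217,482),(458,335))}.items():
    o1,d1=ray('top',*T(a));o2,d2=ray('scene',*S(b))
    s=np.linalg.lstsq(np.stack([d1,-d2],1),o2-o1,rcond=None)[0];p1=o1+d1*s[0];p2=o2+d2*s[1];C[k]=(p1+p2)/2;print(k,C[k].round(4),'gap',np.linalg.norm(p1-p2).round(4))
def dirn(v): v=v/np.linalg.norm(v);return v.round(3),'tilt',np.degrees(np.arccos(v[2])).round(1),'az',np.degrees(np.arctan2(v[1],v[0])).round(1)
print('axis',dirn(C['whitetop--']-C['bot--']),dirn(C['green--']-C['bot--']))
e=C['bot+-']-C['bot--'];print('ex',np.linalg.norm(e),np.degrees(np.arctan2(e[1],e[0])),np.degrees(np.arctan2(-e[2],np.hypot(*e[:2]))))
az=np.radians(-4.6);u=np.array([np.cos(az),np.sin(az),0]);v=np.array([-u[1],u[0],0])
for t in(15,18,20):
    t=np.radians(t);ex=u*np.cos(t)-np.array([0,0,np.sin(t)]);n=u*np.sin(t)+np.array([0,0,np.cos(t)])
    c=C['bot--']+.026*ex+.026*v;tcp=r.state()['tool_pos'];print('bottom c',c.round(4),'tcp rel in (x,y,n)',[round(float((tcp-c)@w),4) for w in(ex,v,n)])
```

```text
bot-- [0.5664 0.2718 0.1561] gap 0.0034
green-- [0.578  0.2671 0.198 ] gap 0.0049
whitetop-- [0.5878 0.2682 0.2197] gap 0.0032
bot+- [0.6091 0.269  0.1386] gap 0.0006
axis (array([ 0.318, -0.054,  0.946]), 'tilt', np.float64(18.8), 'az', np.float64(-9.6)) (array([ 0.265, -0.109,  0.958]), 'tilt', np.float64(16.6), 'az', np.float64(-22.3))
ex 0.046178835137131724 -3.7234847501123776 22.169321999666195
bottom c [0.5935 0.2957 0.1493] tcp rel in (x,y,n) [-0.0058, -0.0026, 0.0935]
bottom c [0.5931 0.2957 0.148 ] tcp rel in (x,y,n) [-0.0108, -0.0026, 0.0944]
bottom c [0.5928 0.2958 0.1472] tcp rel in (x,y,n) [-0.0141, -0.0026, 0.0949]
```

The lean is about 17° and the tin's axis is nearly in line with the pocket axis, within 1–2 mm. I'll come down along the pocket normal to rim level.

>>> servo_tool --series '[{"dx":-0.0025,"dy":0,"dz":0.009,"yaw":-0.004},{"dx":-0.0025,"dy":0,"dz":0.0095,"yaw":0},{"dx":-0.0025,"dy":0,"dz":0.0095,"yaw":0},{"dx":-0.0025,"dy":0,"dz":0.0095,"yaw":0},{"dx":-0.0025,"dy":0,"dz":0.0095,"yaw":0},{"dx":-0.002,"dy":0,"dz":0.008,"yaw":0},{"dx":-0.002,"dy":0,"dz":0.007,"yaw":0},{"dx":-0.0015,"dy":0,"dz":0.005,"yaw":0}]'

```text
t: 12.63
tool_pos: [0.5935, 0.2935, 0.1741]
ee_rot: [0.0, 0.999, -0.038, -0.0]
wrist_force: [-0.1, -0.2, -3.8]
opening: 0.0512
```

```bash
python3 tilt.py s19 340 60 450 180; python3 -c "
from h import *
p,d=snap('top','t19')
q,_=load('s19')
cv2.imwrite('pics/t19c.png',cv2.resize(p[150:220,140:215],None,fx=8,fy=8,interpolation=cv2.INTER_CUBIC)[:,:,::-1])
cv2.imwrite('pics/s19c.png',cv2.resize(q[95:165,360:435],None,fx=8,fy=8,interpolation=cv2.INTER_CUBIC)[:,:,::-1])"
```

```text
tcp [0.5932 0.2935 0.1732] open 0.0512 F [ 0.4  0.3 -4.8] t 12.68
orange 143 [0.6072 0.2846 0.1857] zrange [0.173 0.221] px [405. 117.]
blue 121 [0.6003 0.2669 0.1537] zrange [0.083 0.171] px [396. 132.]
green 26 [0.5836 0.2667 0.1233] zrange [0.115 0.13 ] px [392. 135.]
```

View pics/s19c.png

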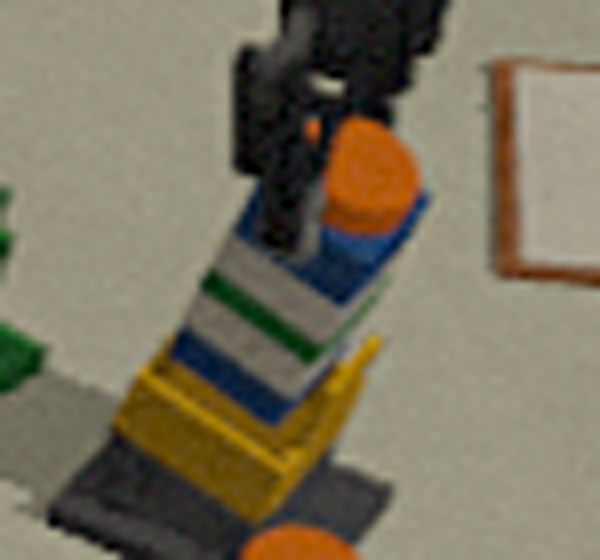

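View pics/t19c.png

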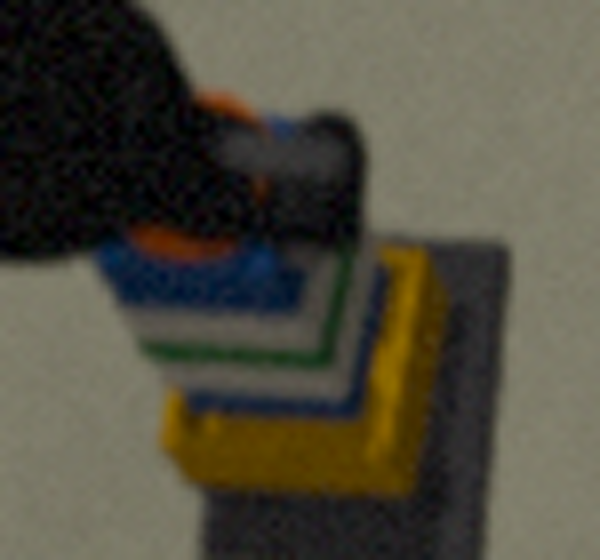

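The bottom is just above the rim. I'll measure its corner against the rim corners.

Run:
```python
from h import *
def S(c): return (360+(c[0]+.5)/8-.5,95+(c[1]+.5)/8-.5)
def T(c): return (140+(c[0]+.5)/8-.5,150+(c[1]+.5)/8-.5)
C={}
for k,(b,a) in {'bot--':((170,350),(360,417)),'bot+-':((276,424),(388,262)),'rim--':((135,378),(385,465)),'rim+-':((287,466),(418,250)),'whitetop':((238,232),(298,310))}.items():
    o1,d1=ray('top',*T(a));o2,d2=ray('scene',*S(b))
    s=np.linalg.lstsq(np.stack([d1,-d2],1),o2-o1,rcond=None)[0];p1=o1+d1*s[0];p2=o2+d2*s[1];C[k]=(p1+p2)/2;print(k,C[k].round(4),'gap',np.linalg.norm(p1-p2).round(4))
az=np.radians(-4.3);u=np.array([np.cos(az),np.sin(az),0]);v=np.array([-u[1],u[0],0]);t=np.radians(15)
ex=u*np.cos(t)-np.array([0,0,np.sin(t)]);n=u*np.sin(t)+np.array([0,0,np.cos(t)])
f0=np.array([.568,.2965,.05])
for k in C: print(k,'pocket coords mm',[round(1000*float((C[k]-f0)@w),1) for w in(ex,v,n)])
```

```text
bot-- [0.5484 0.2704 0.0929] gap 0.003
bot+- [0.597  0.2663 0.0805] gap 0.0052
rim-- [0.5364 0.2676 0.0763] gap 0.0025
rim+- [0.6043 0.2621 0.0658] gap 0.0034
whitetop [0.5693 0.2697 0.1565] gap 0.0025
bot-- pocket coords mm [-28.1, -27.5, 36.9]
bot+- pocket coords mm [22.2, -27.9, 37.5]
rim-- pocket coords mm [-35.2, -31.2, 17.8]
rim+- pocket coords mm [33.4, -31.6, 25.3]
whitetop pocket coords mm [-24.4, -26.6, 103.7]
```

The tin is about 1.5–2 mm off towards uphill and -y, within measuring error. I'll nudge it and go down along the normal, watching the force.

>>> servo_tool --series '[{"dx":0.0015,"dy":-0.0015,"dz":0,"yaw":0},{"dx":-0.0013,"dy":0,"dz":0.005,"yaw":0},{"dx":-0.0013,"dy":0,"dz":0.005,"yaw":0},{"dx":-0.001,"dy":0,"dz":0.004,"yaw":0},{"dx":-0.001,"dy":0,"dz":0.004,"yaw":0},{"dx":0,"dy":0,"dz":0,"yaw":0}]'

```text
t: 13.23
tool_pos: [0.5904, 0.2951, 0.1558]
ee_rot: [0.0, 0.999, -0.038, -0.001]
wrist_force: [-0.9, -0.2, -4.2]
opening: 0.0511
```

```bash
python3 tilt.py s20 340 60 450 180; python3 -c "
from h import *
p,d=snap('top','t20')
q,_=load('s20')
a=cv2.resize(p[150:220,140:215],(400,373),interpolation=cv2.INTER_CUBIC);b=cv2.resize(q[95:165,360:435],(400,373),interpolation=cv2.INTER_CUBIC)
cv2.imwrite('pics/c20.png',np.hstack([a,b])[:,:,::-1])"
```

```text
tcp [0.5907 0.2952 0.1565] open 0.0511 F [ 1.   0.  -3.5] t 13.28
orange 140 [0.6037 0.2835 0.1674] zrange [0.151 0.201] px [403. 122.]
blue 98 [0.6016 0.2682 0.138 ] zrange [0.069 0.152] px [396. 135.]
green 29 [0.5824 0.2672 0.1063] zrange [0.095 0.112] px [392. 139.]
```

View pics/c20.png

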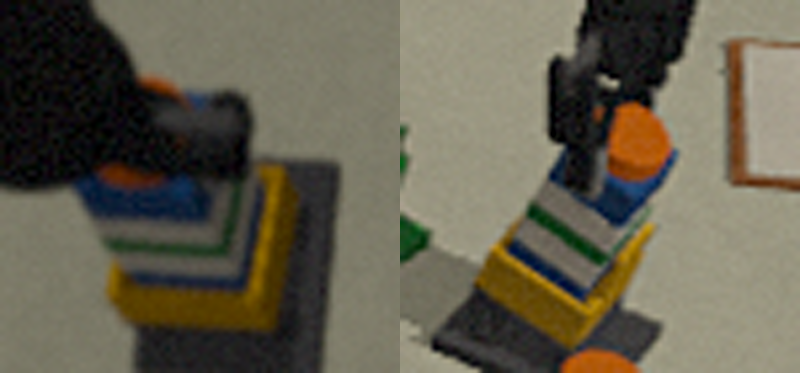

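The bottom is entering the pocket inside all four walls, with no contact force. Continuing slowly.

>>> servo_tool --series '[{"dx":-0.0008,"dy":0,"dz":0.003,"yaw":0},{"dx":-0.0008,"dy":0,"dz":0.003,"yaw":0},{"dx":-0.0008,"dy":0,"dz":0.003,"yaw":0},{"dx":0,"dy":0,"dz":0,"yaw":0}]'

```text
t: 13.67
tool_pos: [0.5882, 0.2954, 0.1473]
ee_rot: [0.0, 0.999, -0.038, -0.001]
wrist_force: [-0.4, -0.2, -3.3]
opening: 0.0506
```

>>> servo_tool --series '[{"dx":-0.0005,"dy":0,"dz":0.002,"yaw":0},{"dx":-0.0005,"dy":0,"dz":0.002,"yaw":0},{"dx":0,"dy":0,"dz":0,"yaw":0}]'

```text
t: 13.92
tool_pos: [0.5874, 0.2955, 0.1438]
ee_rot: [0.0, 0.999, -0.038, -0.0]
wrist_force: [-0.3, -0.1, -3.3]
opening: 0.0508
```

>>> servo_tool --series '[{"dx":0,"dy":0,"dz":0,"yaw":0},{"dx":0,"dy":0,"dz":0,"yaw":0}]'

```text
t: 14.08
tool_pos: [0.5877, 0.2956, 0.1444]
ee_rot: [-0.0, 0.999, -0.038, 0.0]
wrist_force: [0.4, 0.1, -2.6]
opening: 0.0512
```

>>> servo_tool --series '[{"dx":-0.0004,"dy":0,"dz":0.0015,"yaw":0},{"dx":0,"dy":0,"dz":0,"yaw":0},{"dx":0,"dy":0,"dz":0,"yaw":0}]'

```text
t: 14.33
tool_pos: [0.5872, 0.2956, 0.1427]
ee_rot: [-0.0, 0.999, -0.038, -0.0]
wrist_force: [0.1, 0.7, -3.6]
opening: 0.0511
```

>>> servo_tool --series '[{"dx":-0.0004,"dy":0,"dz":0.0015,"yaw":0},{"dx":0,"dy":0,"dz":0,"yaw":0},{"dx":0,"dy":0,"dz":0,"yaw":0}]'

```text
t: 14.58
tool_pos: [0.5868, 0.2956, 0.1413]
ee_rot: [-0.0, 0.999, -0.038, -0.0]
wrist_force: [-0.2, 0.2, -3.1]
opening: 0.0511
```

>>> servo_tool --series '[{"dx":-0.0004,"dy":0,"dz":0.0015,"yaw":0},{"dx":0,"dy":0,"dz":0,"yaw":0},{"dx":0,"dy":0,"dz":0,"yaw":0}]'

```text
t: 14.83
tool_pos: [0.587, 0.2957, 0.1411]
ee_rot: [-0.0, 0.999, -0.038, 0.001]
wrist_force: [-0.9, -0.4, 3.4]
opening: 0.0513
```

Contact: the vertical force went from -3 to +3.4 N. I'll ease the jaws so the tin can settle flat, then look.

>>> servo_tool --series '[{"dx":0,"dy":0,"dz":0,"yaw":0},{"dx":0,"dy":0,"dz":0,"yaw":0},{"dx":0,"dy":0,"dz":0,"yaw":0}]' --claw 0.216 --force 20

```text
t: 15.08
tool_pos: [0.5868, 0.2958, 0.1407]
ee_rot: [-0.0, 0.999, -0.038, 0.001]
wrist_force: [0.2, -0.1, 5.4]
opening: 0.0516
```

>>> servo_tool --series '[{"dx":0,"dy":0,"dz":0.001,"yaw":0},{"dx":0,"dy":0,"dz":0,"yaw":0},{"dx":0,"dy":0,"dz":0,"yaw":0}]'

```text
t: 15.33
tool_pos: [0.5868, 0.2959, 0.1397]
ee_rot: [-0.0, 0.999, -0.038, 0.001]
wrist_force: [0.6, 0.2, 5.3]
opening: 0.052
```

```bash
python3 tilt.py s21 340 60 450 180;python3 lid.py s21; python3 -c "
from h import *
p,d=snap('top','t21')
q,_=load('s21')
a=cv2.resize(p[150:220,140:215],(400,373),interpolation=cv2.INTER_CUBIC);b=cv2.resize(q[95:165,360:435],(400,373),interpolation=cv2.INTER_CUBIC)
cv2.imwrite('pics/c21.png',np.hstack([a,b])[:,:,::-1])"
```

```text
tcp [0.5868 0.2959 0.1397] open 0.0519 F [-0.9  0.2  5. ] t 15.38
orange 135 [0.6005 0.2853 0.1526] zrange [0.141 0.183] px [402. 125.]
blue 69 [0.6052 0.2684 0.1291] zrange [0.114 0.138] px [399. 135.]
green 22 [0.5793 0.2671 0.0905] zrange [0.084 0.1  ] px [390. 142.]
s21 scene 135 77 c [0.6005 0.2883 0.1531] n [ 0.287 -0.084  0.954] tilt from vertical 17.4 az -16.3
```

View pics/c21.png

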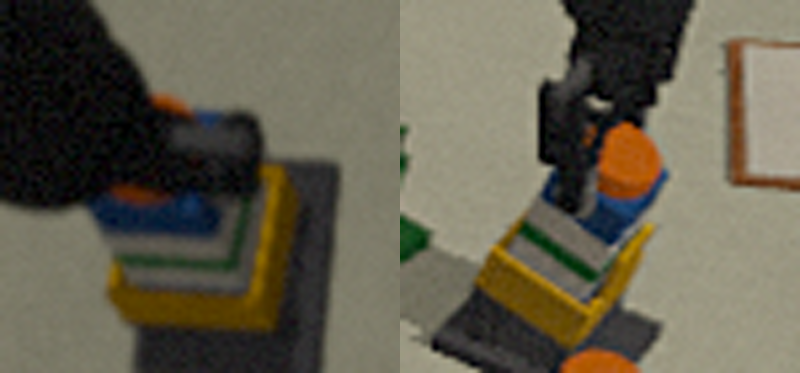

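The tin sits down in the pocket with its lid face at about 0.153 m, against 0.156 m expected. The bottom stripe is hidden behind the walls. Releasing gently, then going straight up.

>>> servo_tool --series '[{"dx":0,"dy":0,"dz":0,"yaw":0},{"dx":0,"dy":0,"dz":0,"yaw":0},{"dx":0,"dy":0,"dz":0,"yaw":0}]' --claw 0.225

```text
t: 15.68
tool_pos: [0.5861, 0.2958, 0.138]
ee_rot: [0.0, 0.999, -0.038, -0.001]
wrist_force: [-0.0, 0.8, 0.3]
opening: 0.0521
```

>>> servo_tool --series '[{"dx":0,"dy":0,"dz":0,"yaw":0},{"dx":0,"dy":0,"dz":0,"yaw":0},{"dx":0,"dy":0,"dz":0,"yaw":0},{"dx":0,"dy":0,"dz":0,"yaw":0}]' --claw 0.4

```text
t: 16.02
tool_pos: [0.5864, 0.2956, 0.1386]
ee_rot: [0.0, 0.999, -0.038, -0.0]
wrist_force: [-0.2, 0.0, 0.6]
opening: 0.0598
```

>>> servo_tool --series '[{"dx":0,"dy":0,"dz":0,"yaw":0},{"dx":0,"dy":0,"dz":0,"yaw":0},{"dx":0,"dy":0,"dz":0,"yaw":0},{"dx":0,"dy":0,"dz":0,"yaw":0},{"dx":0,"dy":0,"dz":0,"yaw":0},{"dx":0,"dy":0,"dz":0,"yaw":0}]' --claw 0.9

```text
t: 16.52
tool_pos: [0.5864, 0.2957, 0.1388]
ee_rot: [-0.0, 0.999, -0.038, -0.0]
wrist_force: [-0.2, -0.1, -0.0]
opening: 0.0812
```

>>> servo_tool --series '[{"dx":0,"dy":0,"dz":-0.01,"yaw":0},{"dx":0,"dy":0,"dz":-0.015,"yaw":0},{"dx":0,"dy":0,"dz":-0.02,"yaw":0},{"dx":0,"dy":0,"dz":-0.025,"yaw":0},{"dx":0,"dy":0,"dz":-0.025,"yaw":0},{"dx":0,"dy":0,"dz":-0.025,"yaw":0},{"dx":-0.02,"dy":0,"dz":-0.02,"yaw":0},{"dx":-0.03,"dy":0,"dz":0,"yaw":0}]'

```text
t: 17.18
tool_pos: [0.5384, 0.2992, 0.284]
ee_rot: [-0.002, 0.999, -0.04, 0.003]
wrist_force: [-0.5, 0.9, 2.2]
opening: 0.0811
```

>>> servo_tool --series '[{"dx":-0.03,"dy":0,"dz":0,"yaw":0},{"dx":-0.03,"dy":0,"dz":0,"yaw":0},{"dx":-0.03,"dy":0,"dz":0,"yaw":0},{"dx":0,"dy":0,"dz":0,"yaw":0}]'

```text
t: 17.52
tool_pos: [0.4438, 0.3067, 0.2813]
ee_rot: [-0.002, 0.999, -0.037, 0.001]
wrist_force: [0.8, 0.2, 0.7]
opening: 0.0812
```

Run:
```python
from h import *
p,d=snap('scene','s30');q,dq=snap('top','t30')
cv2.imwrite('pics/c30.png',np.vstack([cv2.resize(p[100:260,250:450],(700,560))[:, :],])[:,:,::-1])
cv2.imwrite('pics/d30.png',cv2.resize(q[110:290,130:330],(660,594))[:,:,::-1])
s=r.state();print(s['t'],s['tool_pos'],s['opening'],s['wrist_force'])
```

```text
17.6167 [0.44626521 0.30662034 0.28059243] 0.08111580731731405 [ 0.27195469  0.65991256 -0.38185719]
```

View pics/c30.png

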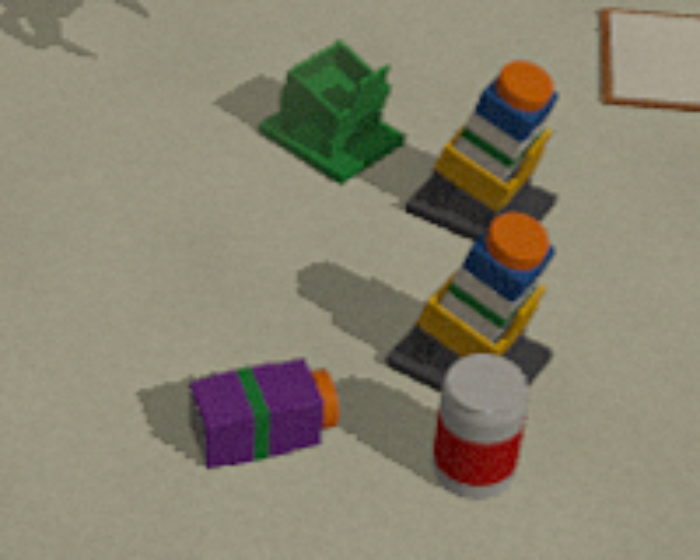

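View pics/d30.png

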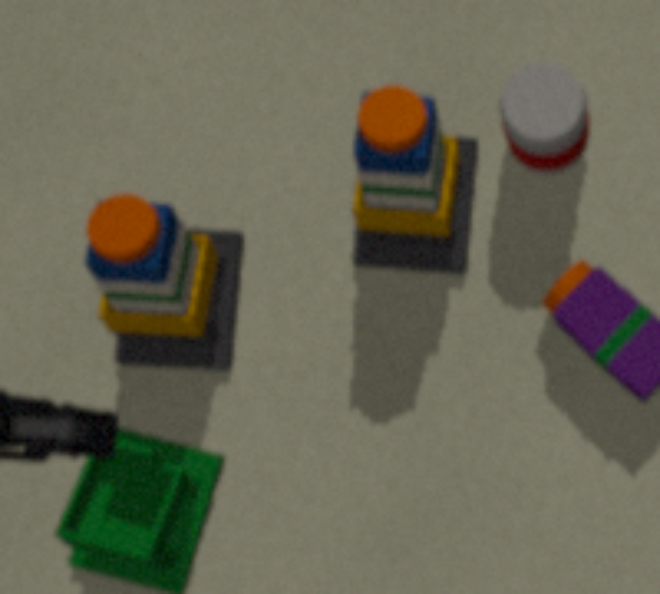

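Both tins now stand alike, each lid up in its own pocket. I'll compare the lid planes with numbers and check that nothing else moved.

Run:
```python
from h import *
rng=np.random.default_rng(0)
def lid(n,tag,b):
    p,d=load(tag);P=cloud(n,d);hsv=cv2.cvtColor(p,cv2.COLOR_RGB2HSV).astype(int);H,S,V=hsv[...,0],hsv[...,1],hsv[...,2]
    m=(H>=3)&(H<19)&(S>170)&(V>90)&(d>0);B=np.zeros_like(m);B[b[1]:b[3],b[0]:b[2]]=1;A=P[m&B];A=A[A[:,2]>.13];best=(0,)
    for _ in range(1500):
        q=A[rng.choice(len(A),3,False)];nn=np.cross(q[1]-q[0],q[2]-q[0]);L=np.linalg.norm(nn)
        if L<3e-4:continue
        k=np.abs((A-q[0])@nn/L)<.002
        if k.sum()>best[0]:best=(k.sum(),k)
    k=best[1];c=A[k].mean(0);nn=np.linalg.svd(A[k]-c)[2][2];nn*=np.sign(nn[2]);print(n,tag,k.sum(),len(A),c.round(4),'tilt',np.degrees(np.arccos(nn[2])).round(1),'az',np.degrees(np.arctan2(nn[1],nn[0])).round(1))
lid('top','t30',(150,160,190,200));lid('top','t30',(225,125,275,165));lid('top','t0',(225,125,275,165))
lid('scene','s30',(385,110,412,140));lid('scene','s30',(382,155,412,185));lid('scene','s0',(382,155,412,185))
a,_=load('t0');b,_=load('t30');
for nm,(x0,y0,x1,y1) in dict(disp=(230,130,280,200),can=(275,120,315,170),jar=(435,205,485,250),purple=(290,185,342,235)).items():
    print(nm,'mean|diff| top',np.abs(a[y0:y1,x0:x1].astype(int)-b[y0:y1,x0:x1]).mean().round(1),'bg',np.abs(a[330:380,60:150].astype(int)-b[330:380,60:150]).mean().round(1))
```

```text
top t30 252 305 [0.5943 0.2947 0.1557] tilt 14.6 az -5.1
top t30 236 295 [0.6686 0.1103 0.1553] tilt 14.6 az -3.4
top t0 232 292 [0.6687 0.1108 0.1554] tilt 16.6 az -12.0
scene s30 84 162 [0.594  0.2888 0.155 ] tilt 12.6 az -3.5
scene s30 121 209 [0.6683 0.1055 0.1544] tilt 12.8 az -9.8
scene s0 127 210 [0.6693 0.1049 0.1548] tilt 14.9 az 6.6
disp mean|diff| top 2.8 bg 2.5
can mean|diff| top 2.5 bg 2.5
jar mean|diff| top 2.3 bg 2.5
purple mean|diff| top 2.8 bg 2.5
```

The tin's lid height (0.1557 m against 0.1553 m) and tilt (14.6° against 14.6°) match the tin on show, and the other goods haven't moved. Handing in.

```bash
python3 -c "
from bench import r
print(r.close_job())"
```

```text
the job is handed in; nothing more can be done
None
```

The blue tin is standing in the empty yellow pocket with its orange lid up, and I have let go of it and handed in the job at about 18 s.

**What I did:** I gripped the tin next to its lid and eased the jaws so it could turn in the pads. I raised it along an arc with its bottom edge on the table, until it leaned about 16–17°. Then I clamped it, carried it over, and lowered it along the pocket's slope until it touched with about 3–5 N. I eased the jaws so it could settle, released it and backed off.

**Last checks:**

| | Placed tin | Tin on show |
|---|---|---|
| Lid height, top view | 0.1557 m | 0.1553 m |
| Tilt, top view | 14.6° | 14.6° |
| Lid height, scene view | 0.1550 m | 0.1544 m |
| Tilt, scene view | 12.6° | 12.8° |

- **Flat in the pocket:** the tilt differs by 2° between the two cameras, but each camera gives the same result for both tins.
- **Other goods:** the tin on show, soup can, jar and purple look-alike show no change in the top view beyond image noise.

**What went wrong on the way:**
- At the minimum grip force the tin would not swing at first.
- While I was looking for the right jaw opening it slipped twice, about 14 mm and about 12 mm, flat onto the table. I then regripped it.
- One move call was refused because it contained an empty row, so the arm did not move then.

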